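Lane switch to its middle click, reject jar out through the one-way flap

TASK

The jar standing in the infeed lane of the lane switch is a reject. Pull the switch's push-pull rod out from its far-lane setting to its middle click and leave it resting in the click, so that the swing channel points straight on; then slide the jar, without lifting it off the deck, through the channel and the sprung one-way flap until it stands upright in the reject pen with the flap shut behind it. Leave the other jar, the wrench and the tub of caps where they are.

Things in the scene. Friction and masses are not known exactly. Their poses are not given: they have to be found in the camera images.
- switch: Lane switch: fixed stainless deck box, 243 (x) by 450 mm (y), flat top 40 mm above the bench. Origin on the bench; x away from the robot across the lanes, y along the main lane, z up. Jars travel along -y on the line x = 0: infeed lane (y 240 to 108 mm), swing channel, open junction, flap, reject pen. Lanes are 64 mm wide inside, between flat guide bars whose tops are 60 mm above the bench.
- pivot (a point): Pivot of the swing channel, on the deck at switch x = 0, y = 100 mm: two guide bars reaching 90 mm towards -y, driven by the rod alone. Rod in = it points to the far (+x) side lane, rod out = near (-x) side lane (26 degrees either way), rod at its middle click = straight on (the main lane). A yoke joins it to the rod at switch y 9 to 75 mm, x -14 to -87 mm, top 67 mm above the bench.
- pen (a point): Middle of the reject pen, on the deck at switch x = 0, y = -152 mm; the pen is the 64 mm wide end of the main lane behind the flap, closed by an end bar at switch y = -202 mm. A jar centred within 20 mm of here along y is clear of the flap and of the end bar.
- block (a point): Centre of the underside, on the deck, of the aluminium guide block of the rod: 40 mm (x) by 44 mm (y), its top 84 mm above the bench. The rod runs through it along the switch's x and comes out towards the robot (-x). Inside, a carriage with one notch, half-way in its travel, carries the rod.
- knob (a point): Centre of the black knob on the rod's outer end: cylinder 26 mm wide, 25 mm long along the switch's x, 62 mm above the bench; pull it along -x. Travel 56 mm between plain stops, one click half-way. Starts 0 to 20 mm out, but the rod is clamped by hand, shifting the knob up to 10 mm either way: feel for the click. Sliding takes 4 to 6 N, it snaps in from 2 mm away, leaving it takes about 13 N.
- plunger (a joint): Spring index plunger in the top of the guide block, the rod's detent; its dark head (15 mm wide, 105 mm above the bench) sinks as it drops. About 0.0003 m = riding on the carriage, not in the click; about 0.0024 m = dropped into the notch: rod in its middle click.
- flap (a joint): Sprung one-way flap: steel leaf 57 mm long, 6 to 21 mm above the deck, across the main lane at switch y = -57 mm, upright hinge at the far side (x = +34 mm). 0 = shut on its stop; grows to 1.5 rad as it swings into the pen (-y), never the other way. About 1 N opens it; it springs shut behind what has passed. Wide open, its tip reaches switch y = -118 mm.
- jar_mid (a point): Centre, half-way up, of the reject jar: white plastic, upright, 46 mm diameter and 90 mm tall (straight body up to 68 mm, grey cap 41 mm wide from 75 mm up), 0.1 to 0.2 kg, standing on the deck in the infeed lane.
- jar2_mid (a point): Centre, half-way up, of another jar of the same kind, standing in the far side lane; to be left alone.
- wrench: Open-end wrench, 150 mm, lying on the bench; to be left alone.
- tub: Grey open tub of caps, 100 x 120 x 45 mm, on the bench, origin at the centre of its underside; to be left alone.

How it is judged:
By the outcome, as a careful person would: the job done as asked, in the order asked, and still so for the second after the job is handed in, with the robot touching nothing.
It also fails if it takes over 70 s, if anything falls off the work surface, if the arm or the gripper's body presses on something with over 40 N, if the wrist force passes 120 N, or if a joint passes its speed limit or range.

ROBOT

A 6-joint arm with a two-finger parallel gripper is mounted at the origin on the work surface. World frame = base frame: x ahead of the robot, y to its left, z up, the work surface at z = 0. Lengths are in m, angles in degrees, forces in N, time in s.
With the tool pointing down it reaches from about 0.3 to 0.825 m from the base axis. Payload 5.4 kg.
Tool frame: the origin (TCP) lies at the very end of the fingers, on their centre line; the grasp point (between the pads) lies 19 mm behind it (bot.tcp_to_grasp is the distance from the TCP to the grasp point, in m); z points along the fingers, x is the direction in which the jaws open and shut, and the axes are right-handed (so a half turn about z gives the same grasp; the last joint's range is limited). The gripper opens to 92 mm and grips with 3 to 60 N. Pads are 20 mm wide; open, the fingers measure 128 mm over their backs; the gripper's body (75 mm by 189 mm) begins 69 mm behind the grasp point.
Start: joints at [64.395, 9.076, 91.501, -0, 79.423, -12.038], TCP at [0.135, 0.559, 0.215] pointing down, gripper open.
Joint ranges: [-166.64, 166.64], [-54.1, 131.32], [10.49, 154.53], [-73.88, 253.88], [9.74, 151.15], [-171.62, 171.62]. Speed limits (degrees/s): [147.25, 147.25, 180, 180, 180, 180].

INTERFACE

Orientations are given as [roll, pitch, yaw] about the fixed x, y, z axes, in that order (R = Rz(yaw) Ry(pitch) Rx(roll)).
In Python, from cell import bot gives the robot as it stands. The module is installed in compiled form; this text tells all that it offers.
- The arm moves only by the tool move_arm, never from a script. Its argument "rows" is a list of rows, each an object of numbers: "grip": the closure, from -1 (fully open) to 1 (shut), so that 0 is half open; "dx", "dy", "dz": the shift along the tool's x, y, z in m; "rx", "ry", "rz": the turn, a rotation vector about the tool's x, y, z in degrees. In form: [{"grip": .., "dx": .., "dy": .., "dz": .., "rx": .., "ry": .., "rz": ..}, ...]. A call has 1 to 8 rows; each row shifts and turns the commanded pose from where the row before left it, along the tool's axes as they then stand; what a row does not reach is not made up. A row lasts 1/10 s, in which the tool goes at most 50 mm and 8.59 degrees, less where a joint would pass 70% of its speed; a pose out of reach is approached as far as the arm can. A call with a gripper value outside its range is refused whole. The fingers move at their own pace and stop on an object; the grip force is fixed at half the most. Time passes only in rows, so rows that do not move let the fingers close. It gives the time, the measured TCP pose, the force and the opening at its end, in the units of the state.
- bot.get_obs(): the state, without advancing time (a new reading comes with each control period).
- bot.read_camera(name): name is "scene" or "top"; returns (picture, depth): 400x640x3 uint8, red, green, blue; 400x640 float32, m along the optical axis (not along the pixel's ray), 0 where there is no reading.
- bot.get_calibration(name): a dict with "vertical_fov" (degrees; the focal length in pixels is half the picture's height over the tangent of half this angle, whatever the lens; pixels are square), "cx", "cy" (the principal point, pixels), "rvec" (rotation vector, rad) and "tvec" (3), from world to camera coordinates, as OpenCV has them. Camera axes: x right, y down, z forward; pixel columns grow to the right and rows downward; lengths in m; the calibration is good to about 2 mm. A picture is of the moment at which its call begins. get_calibration takes no time and is no camera call.
- bot.job_done(): hands the job in, once; it reports no verdict.
The state is a dict: "t": time; "q": joint angles; "joint_velocities": joint speeds; "effort": joint torques, N m; "eef_pos": TCP position; "orientation": TCP orientation; "wrist_force": force on the tool from outside, world axes, zero at the start; "moment": the same for the moment, N m; "finger_gap": finger opening in m.
Only numpy, scipy, OpenCV 4.12 (cv2) and the standard library are available. Lean on these libraries where they do the work, as an engineer would, in place of code of your own. Each camera call takes 0.05 s, during which the arm holds its last target.

## Working session

There is one attempt and no reset: what is moved stays moved. The work goes in short steps, Python scripts to look and compute and a tool call to move; the robot and the scene stay as the last step left them, time stands still between calls to the robot, and variables do not carry over. Pictures are saved under pics/ and viewed, and the job is handed in when it is done.

Besides the shell and the picture viewer there is one more tool, called after ">>>" by a JSON object that holds its "api" and its "payload", one argument or row to a line. move_arm: Moves the arm, as the interface text tells. Its arguments: {"type":"object","properties":{"rows":{"type":"array","items":{"type":"object","properties":{"grip":{"type":"number"},"dx":{"type":"number"},"dy":{"type":"number"},"dz":{"type":"number"},"rx":{"type":"number"},"ry":{"type":"number"},"rz":{"type":"number"}}}}},"required":["rows"]}

```bash
mkdir -p pics
cat > h.py <<'E'
from cell import bot
import numpy as np, cv2
def cal(n):
    c=bot.get_calibration(n); R,_=cv2.Rodrigues(np.array(c["rvec"],float)); t=np.array(c["tvec"],float).ravel()
    f=200/np.tan(np.radians(c["vertical_fov"]/2)); return R,t,f,c["cx"],c["cy"],c
def ray(n,u,v,z):
    R,t,f,cx,cy,c=cal(n); o=-R.T@t; d=R.T@np.array([(u-cx)/f,(v-cy)/f,1]); return o+d*(z-o[2])/d[2]
def cloud(n,D):
    R,t,f,cx,cy,c=cal(n); v,u=np.mgrid[:400,:640]; P=np.stack([(u-cx)/f*D,(v-cy)/f*D,D],-1); return (P-t)@R
def proj(n,p):
    R,t,f,cx,cy,c=cal(n); q=R@np.array(p)+t; return q[0]/q[2]*f+cx,q[1]/q[2]*f+cy
E
python3 - <<'E'
from h import *
for n in("scene","top"):
    im,D=bot.read_camera(n); cv2.imwrite(f"pics/{n}0.png",im[:,:,::-1]); np.savez(f"{n}0.npz",im=im,D=D); c=cal(n); print(n,c[5],-c[0].T@c[1])
print(bot.get_obs())
E
```

```text
scene {'vertical_fov': 42.65518827813794, 'cx': 313.04346457577134, 'cy': 190.25292789195308, 'rvec': array([ 0.91958549,  2.57300898, -0.94213068]), 'tvec': array([ 0.39504018, -0.22974176,  1.60867306])} [1.09796761 0.67528881 1.06541972]
top {'vertical_fov': 57.69967368931383, 'cx': 323.2001579654406, 'cy': 203.09952498502787, 'rvec': array([ 2.15336123, -2.14969339,  0.16097508]), 'tvec': array([0.02382682, 0.54932894, 0.80258759])} [0.43050635 0.03116804 0.8718771 ]
{'t': 0.1, 'q': array([ 6.43943980e+01,  9.10981975e+00,  9.15630858e+01,  8.85696906e-04,
        7.94224468e+01, -1.20383557e+01]), 'joint_velocities': array([ 0.07205739,  0.01172744, -0.12546094, -0.04719519,  0.00254176,
        0.0827052 ]), 'effort': array([ 4.43394438e-04, -3.86507750e+01, -3.22959459e+01,  7.03794113e-02,
        3.40213033e-02, -8.63980972e-05]), 'eef_pos': array([0.13466536, 0.55844371, 0.21372609]), 'orientation': array([-1.79979261e+02,  9.30737825e-02,  7.64326073e+01]), 'wrist_force': array([ 0.52956964, -0.39028865,  0.34181097]), 'moment': array([-0.04048877,  0.01554163, -0.02483835]), 'finger_gap': 0.09162424559966062}
```

View pics/scene0.png

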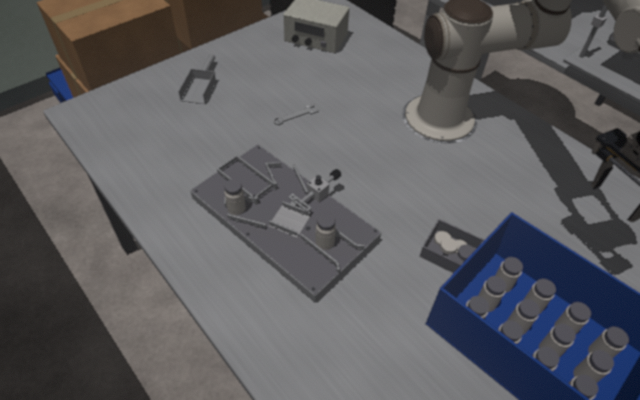

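View pics/top0.png

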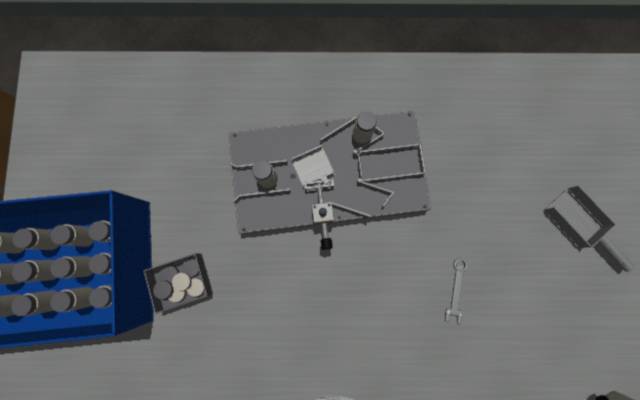

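The top view (up = +x, left = +y) shows the deck at px (230-430, 110-235), infeed jar at (264,175), jar2 at (365,128), knob at (326,243), plunger at (323,211), wrench at (456,290) and tub at (180,283). I'll zoom in and measure.

Run:
```python
from h import *
d=np.load("top0.npz");im=d["im"];c=im[95:265,215:445];cv2.imwrite("pics/topz.png",cv2.resize(np.clip(c[:,:,::-1]*1.6,0,255).astype(np.uint8),None,fx=3.4,fy=3.4,interpolation=cv2.INTER_CUBIC))
P=cloud("top",d["D"])
# deck top
z=P[:,:,2]; m=((abs(z-.04)<.006)&(d["D"]>0)).astype(np.uint8)
m[:, :215]=0;m[:,445:]=0
m=cv2.morphologyEx(m,cv2.MORPH_CLOSE,np.ones((9,9)))
n,l,s,_=cv2.connectedComponentsWithStats(m);k=1+s[1:,4].argmax();print(s[k])
cs,_=cv2.findContours((l==k).astype(np.uint8),0,1);hull=cv2.convexHull(max(cs,key=len)).reshape(-1,2)
W=np.array([ray("top",u,v,.04)[:2] for u,v in hull],np.float32)
r=cv2.minAreaRect(W*1000);print(r,cv2.boxPoints(r))
d2=np.load("scene0.npz");c=d2["im"][135:310,180:390];cv2.imwrite("pics/scz.png",cv2.resize(np.clip(c[:,:,::-1]*1.6,0,255).astype(np.uint8),None,fx=3.4,fy=3.4,interpolation=cv2.INTER_CUBIC))
for (u,v) in [(323,211),(326,243),(264,170),(366,122),(300,215),(180,283)]: print(u,v,P[v,u])
```

```text
[  229   111   203   123 17943]
((625.726806640625, 12.393829345703125), (243.53736877441406, 448.7427062988281), 7.2986836433410645) [[ 476.44025  219.47746]
 [ 533.4493  -225.62923]
 [ 775.01337 -194.6898 ]
 [ 718.00433  250.41689]]
323 211 [0.52240353 0.02570642 0.1089683 ]
326 243 [0.45607371 0.01886907 0.07768858]
264 170 [0.60588978 0.14922558 0.12980869]
366 122 [ 0.71067974 -0.06545548  0.13171594]
300 215 [0.52109473 0.07804475 0.04211169]
180 283 [0.36728399 0.34766911 0.03284181]
```

View pics/topz.png

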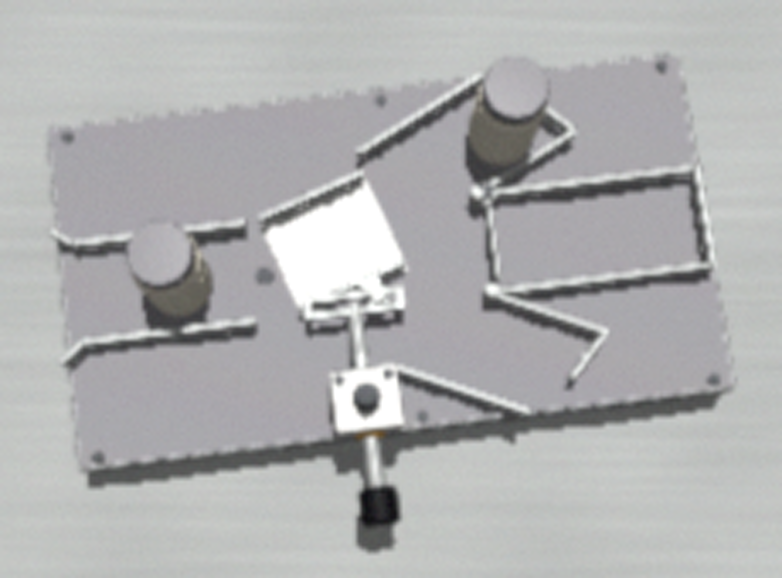

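View pics/scz.png

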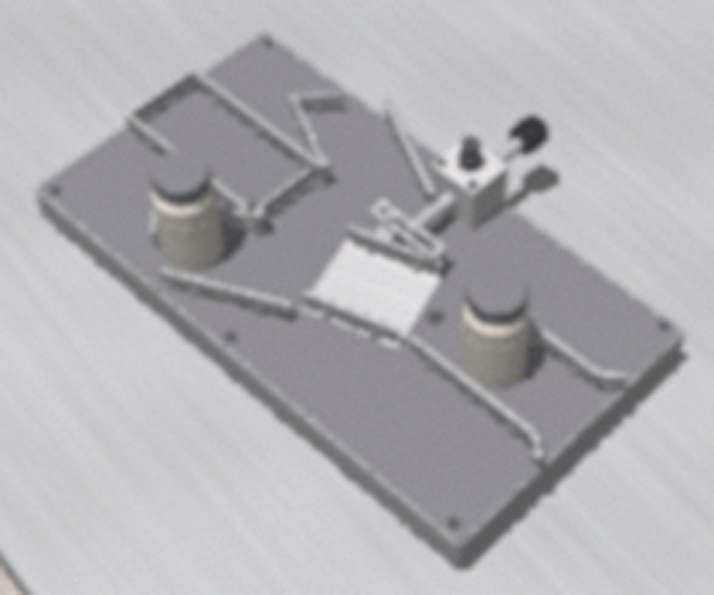

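```bash
cat >> h.py <<'E'
C=np.array([.6257,.0124]); a=np.radians(7.30)
ex=np.array([np.cos(a),np.sin(a)]); ey=np.array([-np.sin(a),np.cos(a)])
def sw(p): q=np.array(p[:2])-C; return np.round([q@ex*1000,q@ey*1000],1)   # deck-centred mm
E
python3 - <<'E'
from h import *
def z2(u,v): return (u+.5)/3.4+215-.5,(v+.5)/3.4+95-.5
def pr(n,pts,z):
    for u,v in pts: print(n,(u,v),sw(ray("top",*z2(u,v),z)))
pr("infeed far",[(100,236),(243,223)],.06)
pr("infeed near",[(90,345),(250,322)],.06)
pr("pen far",[(500,190),(690,170)],.06)
pr("pen near",[(500,290),(700,266)],.06)
pr("end bar",[(698,190),(707,250)],.06)
pr("flap",[(490,205),(494,275)],.058)
pr("pivot?",[(264,275)],.04)
pr("block c",[(366,400)],.084)
pr("plunger",[(366,393)],.105)
pr("knob",[(379,506)],.070)
pr("jar cap",[(162,253)],.13); pr("jar2",[(517,88)],.13)
pr("corners",[(50,125),(676,58),(735,390),(85,468)],.04)
for n in("top","scene"):
    d=np.load(n+"0.npz");P=cloud(n,d["D"]);z=P[:,:,2]
    # caps: z in .122-.135
    m=((abs(z-.129)<.006)&(d["D"]>0)).astype(np.uint8); k,l,s,cc=cv2.connectedComponentsWithStats(m)
    for i in range(1,k):
        if s[i,4]>40: 
            q=P[l==i];x=[(q[:,j].max()+q[:,j].min())/2 for j in(0,1)]; print(n,s[i],q.mean(0),sw(x),sw(q.mean(0)), sw(ray(n,*cc[i],.13)))
    hsv=d["im"].max(2)
    m=((hsv<45)&(z>.05)&(z<.08)&(P[:,:,0]>.4)&(P[:,:,0]<.56)&(abs(P[:,:,1])<.08)).astype(np.uint8)
    q=P[m>0];print(n,"knob",len(q),q.mean(0) if len(q) else 0,q.min(0),q.max(0),sw(q.mean(0)))
E
```

```text
infeed far (100, 236) [ 35. 191.]
infeed far (243, 223) [32.  94.5]
infeed near (90, 345) [-38.2 204.7]
infeed near (250, 322) [-36.   97.4]
pen far (500, 190) [ 33.3 -81.1]
pen far (690, 170) [  31.2 -211.7]
pen near (500, 290) [-35.2 -71.4]
pen near (700, 266) [ -35.7 -207.5]
end bar (698, 190) [  16.7 -214.8]
end bar (707, 250) [ -25.3 -214. ]
flap (490, 205) [ 24.3 -73.2]
flap (494, 275) [-24.1 -69.1]
pivot? (264, 275) [-0.8 85.5]
block c (366, 400) [-100.4   27.7]
plunger (366, 393) [-98.5  27.5]
knob (379, 506) [-168.3   27.7]
jar cap (162, 253) [1.000e-01 1.415e+02]
jar2 (517, 88) [ 78.1 -90.3]
corners (50, 125) [124.2 221.6]
corners (676, 58) [ 118.8 -221.4]
corners (735, 390) [-120.  -223.3]
corners (85, 468) [-117.4  219.9]
top [357 112  20  19 293] [ 0.71321955 -0.0665513   0.13043356] [ 77.4 -90.3] [ 76.8 -89.4] [ 76.9 -89.5]
top [252 160  20  20 306] [0.60652064 0.1540908  0.13012949] [1.000e-01 1.435e+02] [ -1. 143.] [ -1. 143.]
top [119 193   7 141 460] [0.41516666 0.43001278 0.12902753] [-153.   440.9] [-155.8  441. ] [-157.   440.5]
top [ 68 197  42   5  52] [0.54471
[... 391 characters left out ...]
8   90.8] [-573.2   91.7]
scene [225 179  17  15 193] [ 0.71526964 -0.06225029  0.12926862] [ 78.  -87.3] [ 79.4 -85.4] [ 79.8 -84.9]
scene [318 213  18  17 223] [0.60896105 0.15858917 0.12930127] [  1.2 145.2] [  2.  147.1] [  2.4 147.5]
scene [493 222 147  87 603] [0.27014991 0.57969675 0.12894128] [-250.   600.9] [-280.6  607.9] [-279.6  611. ]
scene [446 240  46  50  72] [0.44878714 0.44151829 0.12874185] [-125.6  448.2] [-121.   448.1] [-119.   448.3]
scene [437 294 136 106 554] [0.54160318 0.60494696 0.12899561] [ -9.  587.7] [ -8.1 598.4] [ -7.4 601.7]
scene knob 42 [0.45778358 0.02541573 0.07231861] [0.44994421 0.01510717 0.0634351 ] [0.46853139 0.03370144 0.07874987] [-164.9   34.2]
```

Run:
```python
from h import *
def z2(u,v): return (u+.5)/3.4+215-.5,(v+.5)/3.4+95-.5
def zs(u,v): return (u+.5)/3.4+180-.5,(v+.5)/3.4+135-.5
T=[ray("top",*z2(*p),.04)[:2] for p in [(67,137),(380,100),(661,66),(713,380),(422,415),(97,457),(264,275)]]
S={0:(453,524),1:(230,337),2:(55,190),3:(267,42),5:(664,326),6:(436,317)}
for k,p in enumerate(T):
    s=ray("scene",*zs(*S[k]),.04)[:2] if k in S else None
    print(k,p,sw(p),s,(sw(s) if s is not None else ''))
def ang(p,q): d=q-p; return np.degrees(np.arctan2(d[1],d[0]))
print("long dirs top",ang(T[2],T[0]),ang(T[3],T[5]))
sc={k:ray("scene",*zs(*v),.04)[:2] for k,v in S.items()}
print("scene",ang(sc[2],sc[0]),ang(sc[3],sc[5]))
A=ray("top",*z2(262,217),.06)[:2];B=ray("top",*z2(362,178),.06)[:2];print("channel",ang(B,A),sw(A),sw(B))
```

```text
0 [0.71205986 0.23584681] [114.1 210.7] [0.71112853 0.23640333] [113.2 211.3]
1 [0.73987545 0.01731836] [113.9  -9.6] [0.73852682 0.01768787] [112.6  -9.1]
2 [ 0.76573562 -0.18131654] [ 114.3 -209.9] [ 0.76329197 -0.18129172] [ 111.9 -209.6]
3 [ 0.54190666 -0.20958498] [-111.3 -209.5] [ 0.54137968 -0.21097752] [-112.  -210.9]
4 [ 0.5175543  -0.01111176] [-110.3   -9.6] None 
5 [0.48873468 0.20774515] [-111.   211.2] [0.48782698 0.20796949] [-111.9  211.5]
6 [0.61408276 0.09711759] [-0.8 85.5] [0.61177539 0.09725899] [-3.  85.9]
long dirs top 97.33187529677355 97.26092739751067
scene 97.11847408159207 97.28443828882901
channel 112.13055589854179 [34.6 81.3] [53.3 10.8]
```

```bash
cat >> h.py <<'E'
C=np.array([.6257,.0124]); a=np.radians(7.25)
ex=np.array([np.cos(a),np.sin(a)]); ey=np.array([-np.sin(a),np.cos(a)])
O=C-.0012*ex+.0146*ey
def s2w(x,y): return O+ex*x/1000+ey*y/1000
def w2s(p): q=np.array(p[:2])-O; return np.round([q@ex*1000,q@ey*1000],1)
from scipy.spatial.transform import Rotation as Rn
def st(): 
    o=bot.get_obs(); print("t",round(o["t"],2),"sw",w2s(o["eef_pos"]),"z",round(o["eef_pos"][2]*1000,1),"rpy",np.round(o["orientation"],2),"F",np.round(o["wrist_force"],1),"gap",round(o["finger_gap"]*1000,1)); return o
def togo(x,y,z,yaw):
    o=st(); R=Rn.from_euler("xyz",o["orientation"],degrees=True); p=np.r_[s2w(x,y),z]
    T=Rn.from_euler("xyz",[180,0,yaw],degrees=True)
    print("shift now axes mm",np.round(R.inv().apply(p-o["eef_pos"])*1000,1),"shift in target axes",np.round(T.inv().apply(p-o["eef_pos"])*1000,1),"turn",np.round((R.inv()*T).as_rotvec(degrees=True),2))
E
python3 - <<'E'
from h import *
print(w2s([.45445,.01888]))
togo(-168,13.1,.15,97.25)
E
```

```text
[-167.9   13.4]
t 0.1 sw [-417.  589.] z 213.7 rpy [-1.7998e+02  9.0000e-02  7.6430e+01] F [ 0.5 -0.4  0.3] gap 91.6
shift now axes mm [-449.8  437.5   64.3] shift in target axes [-575.9  249.    63.7] turn [ -0.04   0.09 -20.82]
```

>>> {"api": "move_arm", "payload": {
  "rows": [
    {"grip": -1,"dx": -0.02,"dy": 0.02},
    {"grip": -1,"dx": -0.03,"dy": 0.03},
    {"grip": -1,"dx": -0.032,"dy": 0.031},
    {"grip": -1,"dx": -0.032,"dy": 0.031},
    {"grip": -1,"dx": -0.032,"dy": 0.031},
    {"grip": -1,"dx": -0.032,"dy": 0.031},
    {"grip": -1,"dx": -0.032,"dy": 0.031},
    {"grip": -1,"dx": -0.032,"dy": 0.031}
  ]
}}

```text
schema error: expected keys grip, dx, dy, dz, rx, ry, rz
```

>>> {"api": "move_arm", "payload": {
  "rows": [
    {"grip": -1,"dx": -0.032,"dy": 0.031},
    {"grip": -1,"dx": -0.032,"dy": 0.031},
    {"grip": -1,"dx": -0.032,"dy": 0.031},
    {"grip": -1,"dx": -0.032,"dy": 0.031},
    {"grip": -1,"dx": -0.032,"dy": 0.031},
    {"grip": -1,"rz": -7},
    {"grip": -1,"rz": -7},
    {"grip": -1,"rz": -6.8}
  ]
}}

```text
schema error: expected keys grip, dx, dy, dz, rx, ry, rz
```

Run:
```python
from h import *
togo(-168,13.1,.12,97.25)
```

```text
t 0.1 sw [-417.  589.] z 213.7 rpy [-1.7998e+02  9.0000e-02  7.6430e+01] F [ 0.5 -0.4  0.3] gap 91.6
shift now axes mm [-449.7  437.5   94.3] shift in target axes [-575.9  249.    93.7] turn [ -0.04   0.09 -20.82]
```

All keys are needed in each row.

>>> {"api": "move_arm", "payload": {
  "rows": [
    {"grip": -1,"dx": -0.02,"dy": 0.02,"dz": 0,"rx": 0,"ry": 0,"rz": 0},
    {"grip": -1,"dx": -0.03,"dy": 0.03,"dz": 0,"rx": 0,"ry": 0,"rz": 0},
    {"grip": -1,"dx": -0.032,"dy": 0.031,"dz": 0,"rx": 0,"ry": 0,"rz": 0},
    {"grip": -1,"dx": -0.032,"dy": 0.031,"dz": 0,"rx": 0,"ry": 0,"rz": 0},
    {"grip": -1,"dx": -0.032,"dy": 0.031,"dz": 0,"rx": 0,"ry": 0,"rz": 0},
    {"grip": -1,"dx": -0.032,"dy": 0.031,"dz": 0,"rx": 0,"ry": 0,"rz": 0},
    {"grip": -1,"dx": -0.032,"dy": 0.031,"dz": 0,"rx": 0,"ry": 0,"rz": 0},
    {"grip": -1,"dx": -0.032,"dy": 0.031,"dz": 0,"rx": 0,"ry": 0,"rz": 0}
  ]
}}

```text
t: 0.9
eef_pos: [0.3078, 0.2667, 0.2143]
orientation: [-180.0, 0.0, 76.5]
wrist_force: [1.2, -0.6, 0.3]
finger_gap: 0.0917
```

>>> {"api": "move_arm", "payload": {
  "rows": [
    {"grip": -1,"dx": -0.032,"dy": 0.031,"dz": 0,"rx": 0,"ry": 0,"rz": 0},
    {"grip": -1,"dx": -0.032,"dy": 0.031,"dz": 0,"rx": 0,"ry": 0,"rz": 0},
    {"grip": -1,"dx": -0.032,"dy": 0.031,"dz": 0,"rx": 0,"ry": 0,"rz": 0},
    {"grip": -1,"dx": -0.032,"dy": 0.031,"dz": 0,"rx": 0,"ry": 0,"rz": 0},
    {"grip": -1,"dx": -0.032,"dy": 0.031,"dz": 0,"rx": 0,"ry": 0,"rz": 0},
    {"grip": -1,"dx": 0,"dy": 0,"dz": 0,"rx": 0,"ry": 0,"rz": -7},
    {"grip": -1,"dx": 0,"dy": 0,"dz": 0,"rx": 0,"ry": 0,"rz": -7},
    {"grip": -1,"dx": 0,"dy": 0,"dz": 0,"rx": 0,"ry": 0,"rz": -6.8}
  ]
}}

```text
t: 1.7
eef_pos: [0.4205, 0.0759, 0.2141]
orientation: [-179.9, -0.0, 97.4]
wrist_force: [0.5, 0.0, 1.2]
finger_gap: 0.0919
```

Run:
```python
from h import *
togo(-168,13.1,.12,97.25)
```

```text
t 1.7 sw [-194.4   74.3] z 214.1 rpy [-1.7994e+02 -2.0000e-02  9.7440e+01] F [0.5 0.  1.2] gap 91.9
shift now axes mm [-61.3  26.3  94. ] shift in target axes [-61.2  26.4  94.1] turn [-0.06 -0.02  0.19]
```

>>> {"api": "move_arm", "payload": {
  "rows": [
    {"grip": -1,"dx": -0.031,"dy": 0.013,"dz": 0.03,"rx": 0,"ry": 0,"rz": 0},
    {"grip": -1,"dx": -0.03,"dy": 0.0135,"dz": 0.03,"rx": 0,"ry": 0,"rz": 0},
    {"grip": -1,"dx": 0,"dy": 0,"dz": 0.03,"rx": 0,"ry": 0,"rz": 0},
    {"grip": -1,"dx": 0,"dy": 0,"dz": 0,"rx": 0,"ry": 0,"rz": 0}
  ]
}}

```text
t: 2.1
eef_pos: [0.4511, 0.0195, 0.1203]
orientation: [-179.5, -0.2, 97.1]
wrist_force: [-1.7, -0.0, 0.2]
finger_gap: 0.0917
```

```bash
cat > look.py <<'E'
from h import *
import sys
n,tag,x0,y0,w,h=sys.argv[1],sys.argv[2],*map(int,sys.argv[3:7])
im,D=bot.read_camera(n); np.savez(tag+".npz",im=im,D=D)
k=min(800/w,600/h)
cv2.imwrite(f"pics/{tag}.png",cv2.resize(np.clip(im[y0:y0+h,x0:x0+w,::-1]*1.6,0,255).astype(np.uint8),None,fx=k*.99,fy=k*.99,interpolation=cv2.INTER_CUBIC))
E
python3 look.py scene s1 180 110 240 180; python3 -c "
from h import *
togo(-168,13.1,.043,97.25)"
```

```text
t 2.15 sw [-169.6   14.4] z 122.8 rpy [-1.797e+02 -1.200e-01  9.720e+01] F [ 0.6 -0.7  0.4] gap 91.8
shift now axes mm [-1.5  2.  79.8] shift in target axes [-1.3  1.6 79.8] turn [-0.3  -0.12 -0.05]
```

View pics/s1.png

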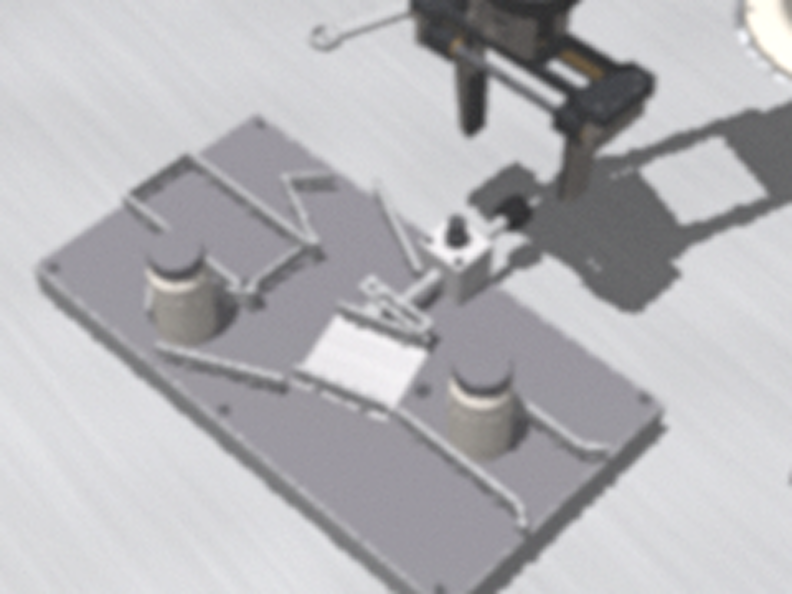

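The open fingers, at (470,130) and (575,195), straddle the knob at (515,210). I'll descend and close.

>>> {"api": "move_arm", "payload": {
  "rows": [
    {"grip": -1,"dx": -0.001,"dy": 0.0015,"dz": 0.025,"rx": 0,"ry": 0,"rz": 0},
    {"grip": -1,"dx": 0,"dy": 0,"dz": 0.025,"rx": 0,"ry": 0,"rz": 0},
    {"grip": -1,"dx": 0,"dy": 0,"dz": 0.02,"rx": 0,"ry": 0,"rz": 0},
    {"grip": -1,"dx": 0,"dy": 0,"dz": 0.009,"rx": 0,"ry": 0,"rz": 0},
    {"grip": -1,"dx": 0,"dy": 0,"dz": 0,"rx": 0,"ry": 0,"rz": 0},
    {"grip": -1,"dx": 0,"dy": 0,"dz": 0,"rx": 0,"ry": 0,"rz": 0}
  ]
}}

```text
t: 2.75
eef_pos: [0.4575, 0.0184, 0.0472]
orientation: [179.9, 0.0, 97.3]
wrist_force: [0.1, -0.3, 0.6]
finger_gap: 0.092
```

```bash
python3 look.py top t2 215 95 230 170; python3 -c "
from h import *
togo(-168,13.1,.043,97.25)"
```

```text
t 2.8 sw [-164.8   12.5] z 47.3 rpy [1.7984e+02 6.0000e-02 9.7260e+01] F [ 0.4 -0.4  0.2] gap 92.0
shift now axes mm [ 0.6 -3.2  4.3] shift in target axes [ 0.6 -3.2  4.3] turn [0.16 0.06 0.01]
```

View pics/t2.png

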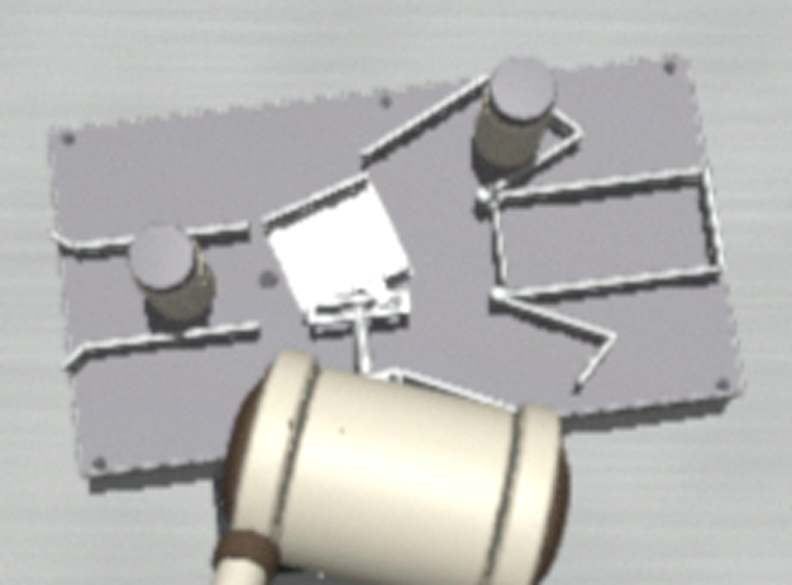

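The arm hides the block, but the channel (270-410, 180-320) remains visible. I'll correct a few mm, then grip.

>>> {"api": "move_arm", "payload": {
  "rows": [
    {"grip": -1,"dx": 0.0005,"dy": -0.003,"dz": 0.004,"rx": 0,"ry": 0,"rz": 0},
    {"grip": -1,"dx": 0,"dy": 0,"dz": 0,"rx": 0,"ry": 0,"rz": 0},
    {"grip": 0,"dx": 0,"dy": 0,"dz": 0,"rx": 0,"ry": 0,"rz": 0},
    {"grip": 0.3,"dx": 0,"dy": 0,"dz": 0,"rx": 0,"ry": 0,"rz": 0},
    {"grip": 0.5,"dx": 0,"dy": 0,"dz": 0,"rx": 0,"ry": 0,"rz": 0},
    {"grip": 1,"dx": 0,"dy": 0,"dz": 0,"rx": 0,"ry": 0,"rz": 0},
    {"grip": 1,"dx": 0,"dy": 0,"dz": 0,"rx": 0,"ry": 0,"rz": 0},
    {"grip": 1,"dx": 0,"dy": 0,"dz": 0,"rx": 0,"ry": 0,"rz": 0}
  ]
}}

```text
t: 3.6
eef_pos: [0.4532, 0.0186, 0.0416]
orientation: [-180.0, -0.0, 97.2]
wrist_force: [0.3, 0.2, 1.2]
finger_gap: 0.0459
```

```bash
python3 -c "
from h import *
togo(-168,13.1,.043,97.25)"
```

```text
t 3.6 sw [-169.1   13.3] z 41.6 rpy [-180.     -0.     97.23] F [0.3 0.2 1.2] gap 45.9
shift now axes mm [-0.2  1.1 -1.4] shift in target axes [-0.2  1.1 -1.4] turn [-0.   -0.   -0.02]
```

>>> {"api": "move_arm", "payload": {
  "rows": [
    {"grip": 1,"dx": 0,"dy": 0,"dz": 0,"rx": 0,"ry": 0,"rz": 0},
    {"grip": 1,"dx": 0,"dy": 0,"dz": 0,"rx": 0,"ry": 0,"rz": 0},
    {"grip": 1,"dx": 0,"dy": 0,"dz": 0,"rx": 0,"ry": 0,"rz": 0},
    {"grip": 1,"dx": 0,"dy": 0,"dz": 0,"rx": 0,"ry": 0,"rz": 0},
    {"grip": 1,"dx": 0,"dy": 0,"dz": 0,"rx": 0,"ry": 0,"rz": 0}
  ]
}}

```text
t: 4.1
eef_pos: [0.4532, 0.0184, 0.0416]
orientation: [-180.0, 0.0, 97.2]
wrist_force: [0.6, -1.1, -0.3]
finger_gap: 0.025
```

Gripped (gap 25 mm against a 26 mm knob). From the channel angle, about 15 mm of pull is needed. I'll pull 8 mm first, then finer.

>>> {"api": "move_arm", "payload": {
  "rows": [
    {"grip": 1,"dx": 0,"dy": -0.002,"dz": 0,"rx": 0,"ry": 0,"rz": 0},
    {"grip": 1,"dx": 0,"dy": -0.002,"dz": 0,"rx": 0,"ry": 0,"rz": 0},
    {"grip": 1,"dx": 0,"dy": -0.002,"dz": 0,"rx": 0,"ry": 0,"rz": 0},
    {"grip": 1,"dx": 0,"dy": -0.002,"dz": 0,"rx": 0,"ry": 0,"rz": 0}
  ]
}}

```text
t: 4.5
eef_pos: [0.4473, 0.0175, 0.0421]
orientation: [179.7, 0.0, 97.2]
wrist_force: [8.2, 0.1, -5.2]
finger_gap: 0.0249
```

>>> {"api": "move_arm", "payload": {
  "rows": [
    {"grip": 1,"dx": 0,"dy": -0.001,"dz": 0,"rx": 0,"ry": 0,"rz": 0},
    {"grip": 1,"dx": 0,"dy": 0,"dz": 0,"rx": 0,"ry": 0,"rz": 0}
  ]
}}

```text
t: 4.7
eef_pos: [0.4458, 0.0174, 0.042]
orientation: [179.8, 0.0, 97.2]
wrist_force: [5.2, -0.6, -4.7]
finger_gap: 0.0247
```

>>> {"api": "move_arm", "payload": {
  "rows": [
    {"grip": 1,"dx": 0,"dy": -0.001,"dz": 0,"rx": 0,"ry": 0,"rz": 0},
    {"grip": 1,"dx": 0,"dy": 0,"dz": 0,"rx": 0,"ry": 0,"rz": 0}
  ]
}}

```text
t: 4.9
eef_pos: [0.4449, 0.0173, 0.042]
orientation: [179.8, 0.0, 97.2]
wrist_force: [5.7, -0.5, -4.0]
finger_gap: 0.0249
```

```bash
python3 look.py top t3 215 95 230 170; python3 -c "
from h import *
st()"
```

```text
t 4.95 sw [-177.6   13. ] z 42.0 rpy [1.7977e+02 3.0000e-02 9.7210e+01] F [ 5.8 -0.2 -4.6] gap 24.9
```

View pics/t3.png

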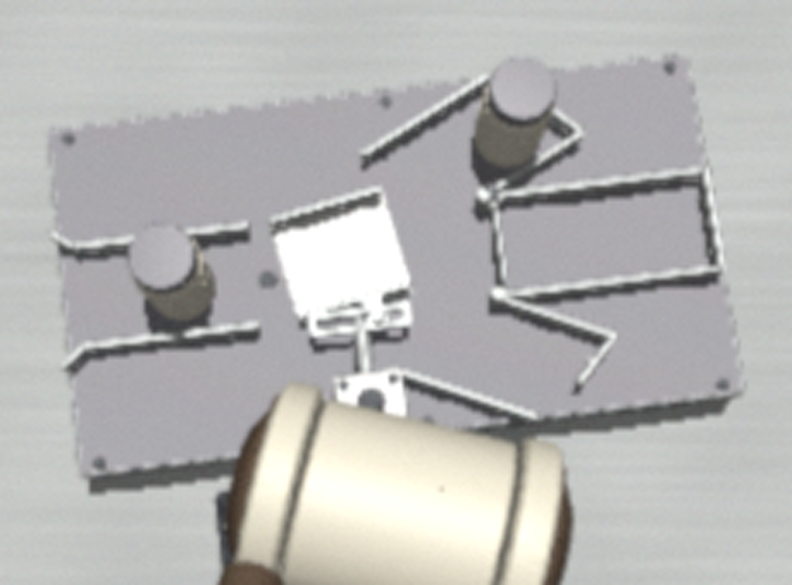

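The channel has turned to about 8° off straight and sliding takes 5–6 N. About 7 mm to go, in fine steps.

>>> {"api": "move_arm", "payload": {
  "rows": [
    {"grip": 1,"dx": 0,"dy": -0.001,"dz": 0,"rx": 0,"ry": 0,"rz": 0},
    {"grip": 1,"dx": 0,"dy": -0.001,"dz": 0,"rx": 0,"ry": 0,"rz": 0},
    {"grip": 1,"dx": 0,"dy": -0.001,"dz": 0,"rx": 0,"ry": 0,"rz": 0},
    {"grip": 1,"dx": 0,"dy": 0,"dz": 0,"rx": 0,"ry": 0,"rz": 0}
  ]
}}

```text
t: 5.35
eef_pos: [0.442, 0.0169, 0.042]
orientation: [179.8, 0.0, 97.2]
wrist_force: [5.8, -0.2, -4.3]
finger_gap: 0.0249
```

>>> {"api": "move_arm", "payload": {
  "rows": [
    {"grip": 1,"dx": 0,"dy": -0.001,"dz": 0,"rx": 0,"ry": 0,"rz": 0},
    {"grip": 1,"dx": 0,"dy": 0,"dz": 0,"rx": 0,"ry": 0,"rz": 0}
  ]
}}

```text
t: 5.55
eef_pos: [0.441, 0.0167, 0.042]
orientation: [179.7, 0.0, 97.2]
wrist_force: [5.5, -0.0, -4.9]
finger_gap: 0.0247
```

>>> {"api": "move_arm", "payload": {
  "rows": [
    {"grip": 1,"dx": 0,"dy": -0.0005,"dz": 0,"rx": 0,"ry": 0,"rz": 0},
    {"grip": 1,"dx": 0,"dy": 0,"dz": 0,"rx": 0,"ry": 0,"rz": 0}
  ]
}}

```text
t: 5.75
eef_pos: [0.4405, 0.0167, 0.042]
orientation: [179.8, 0.0, 97.2]
wrist_force: [5.3, -0.3, -4.2]
finger_gap: 0.0245
```

>>> {"api": "move_arm", "payload": {
  "rows": [
    {"grip": 1,"dx": 0,"dy": -0.0005,"dz": 0,"rx": 0,"ry": 0,"rz": 0},
    {"grip": 1,"dx": 0,"dy": 0,"dz": 0,"rx": 0,"ry": 0,"rz": 0}
  ]
}}

```text
t: 5.95
eef_pos: [0.4397, 0.0166, 0.042]
orientation: [179.8, 0.0, 97.2]
wrist_force: [4.8, -0.5, -3.3]
finger_gap: 0.0249
```

>>> {"api": "move_arm", "payload": {
  "rows": [
    {"grip": 1,"dx": 0,"dy": -0.0005,"dz": 0,"rx": 0,"ry": 0,"rz": 0},
    {"grip": 1,"dx": 0,"dy": 0,"dz": 0,"rx": 0,"ry": 0,"rz": 0}
  ]
}}

```text
t: 6.15
eef_pos: [0.4387, 0.0165, 0.0419]
orientation: [179.9, 0.0, 97.2]
wrist_force: [3.6, -1.6, -2.6]
finger_gap: 0.0251
```

>>> {"api": "move_arm", "payload": {
  "rows": [
    {"grip": 1,"dx": 0,"dy": -0.0005,"dz": 0,"rx": 0,"ry": 0,"rz": 0},
    {"grip": 1,"dx": 0,"dy": 0,"dz": 0,"rx": 0,"ry": 0,"rz": 0}
  ]
}}

```text
t: 6.35
eef_pos: [0.4372, 0.0164, 0.0417]
orientation: [-180.0, 0.0, 97.2]
wrist_force: [1.7, -1.4, -0.4]
finger_gap: 0.0249
```

```bash
python3 look.py top t4 215 95 230 170; python3 -c "
from h import *
st()
for n in ('t2','t3','t4'):
  im=np.load(n+'.npz');P=cloud('top',im['D']);m=(abs(P[:,:,0]-.523)<.008)&(abs(P[:,:,1]-.026)<.008);print(n,m.sum(),np.sort(P[m][:,2])[-12:])
"
```

```text
t 6.4 sw [-185.3   13.1] z 41.7 rpy [-1.7998e+02  2.0000e-02  9.7240e+01] F [ 1.7 -2.1 -0.3] gap 24.9
t2 0 []
t3 40 [0.10911922 0.10914464 0.1095499  0.1097066  0.10986535 0.10986599
 0.10996593 0.11034408 0.11047856 0.11051955 0.11083365 0.11207826]
t4 53 [0.1086629  0.10892935 0.10899508 0.10903261 0.10904352 0.10920633
 0.10924804 0.10954408 0.11004021 0.11011424 0.11020386 0.11070281]
```

View pics/t4.png

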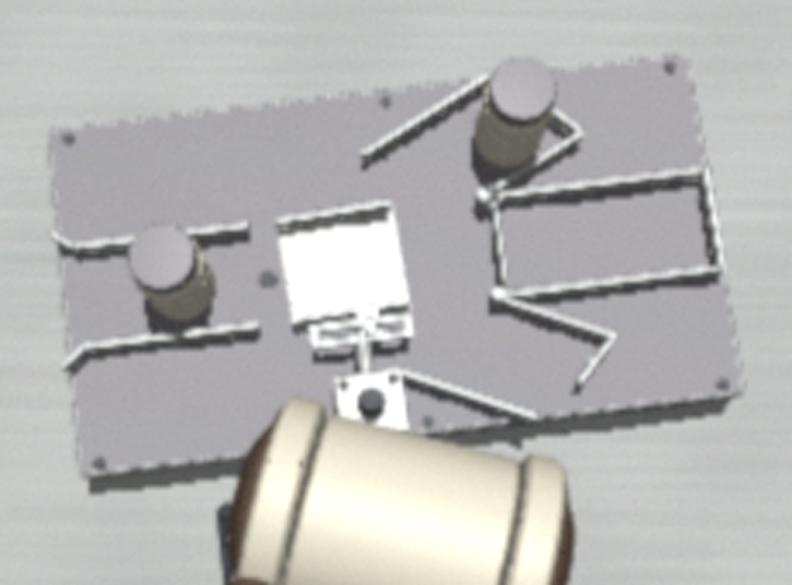

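The force fell and the knob ran ahead of the command, so it is snapping in; the channel is nearly straight. I'll probe a little further for the rise in force.

>>> {"api": "move_arm", "payload": {
  "rows": [
    {"grip": 1,"dx": 0,"dy": -0.0005,"dz": 0,"rx": 0,"ry": 0,"rz": 0},
    {"grip": 1,"dx": 0,"dy": 0,"dz": 0,"rx": 0,"ry": 0,"rz": 0}
  ]
}}

```text
t: 6.6
eef_pos: [0.4365, 0.0163, 0.0416]
orientation: [-179.9, 0.0, 97.2]
wrist_force: [-0.1, -2.1, 0.7]
finger_gap: 0.0249
```

>>> {"api": "move_arm", "payload": {
  "rows": [
    {"grip": 1,"dx": 0,"dy": -0.0005,"dz": 0,"rx": 0,"ry": 0,"rz": 0},
    {"grip": 1,"dx": 0,"dy": 0,"dz": 0,"rx": 0,"ry": 0,"rz": 0}
  ]
}}

```text
t: 6.8
eef_pos: [0.4359, 0.0163, 0.0415]
orientation: [-179.9, 0.0, 97.2]
wrist_force: [-0.9, -3.0, 2.0]
finger_gap: 0.0249
```

>>> {"api": "move_arm", "payload": {
  "rows": [
    {"grip": 1,"dx": 0,"dy": -0.0005,"dz": 0,"rx": 0,"ry": 0,"rz": 0},
    {"grip": 1,"dx": 0,"dy": 0,"dz": 0,"rx": 0,"ry": 0,"rz": 0}
  ]
}}

```text
t: 7.0
eef_pos: [0.4353, 0.0163, 0.0415]
orientation: [-179.9, 0.0, 97.2]
wrist_force: [-1.8, -4.1, 3.0]
finger_gap: 0.0251
```

>>> {"api": "move_arm", "payload": {
  "rows": [
    {"grip": 1,"dx": 0,"dy": -0.0005,"dz": 0,"rx": 0,"ry": 0,"rz": 0},
    {"grip": 1,"dx": 0,"dy": 0,"dz": 0,"rx": 0,"ry": 0,"rz": 0}
  ]
}}

```text
t: 7.2
eef_pos: [0.4352, 0.0162, 0.0416]
orientation: [-180.0, 0.0, 97.2]
wrist_force: [-2.2, -3.8, 2.2]
finger_gap: 0.0249
```

>>> {"api": "move_arm", "payload": {
  "rows": [
    {"grip": 1,"dx": 0,"dy": -0.0005,"dz": 0,"rx": 0,"ry": 0,"rz": 0},
    {"grip": 1,"dx": 0,"dy": 0,"dz": 0,"rx": 0,"ry": 0,"rz": 0}
  ]
}}

```text
t: 7.4
eef_pos: [0.4351, 0.0162, 0.0416]
orientation: [180.0, 0.0, 97.2]
wrist_force: [0.3, -3.2, 1.3]
finger_gap: 0.0248
```

>>> {"api": "move_arm", "payload": {
  "rows": [
    {"grip": 1,"dx": 0,"dy": -0.0005,"dz": 0,"rx": 0,"ry": 0,"rz": 0},
    {"grip": 1,"dx": 0,"dy": 0,"dz": 0,"rx": 0,"ry": 0,"rz": 0}
  ]
}}

```text
t: 7.6
eef_pos: [0.4349, 0.0161, 0.0417]
orientation: [179.9, 0.0, 97.2]
wrist_force: [1.3, -2.2, -1.5]
finger_gap: 0.0249
```

>>> {"api": "move_arm", "payload": {
  "rows": [
    {"grip": 1,"dx": 0,"dy": -0.001,"dz": 0,"rx": 0,"ry": 0,"rz": 0},
    {"grip": 1,"dx": 0,"dy": 0,"dz": 0,"rx": 0,"ry": 0,"rz": 0}
  ]
}}

```text
t: 7.8
eef_pos: [0.4346, 0.0161, 0.0419]
orientation: [179.8, 0.0, 97.2]
wrist_force: [5.8, -1.8, -3.3]
finger_gap: 0.025
```

>>> {"api": "move_arm", "payload": {
  "rows": [
    {"grip": 1,"dx": 0,"dy": -0.001,"dz": 0,"rx": 0,"ry": 0,"rz": 0},
    {"grip": 1,"dx": 0,"dy": 0,"dz": 0,"rx": 0,"ry": 0,"rz": 0}
  ]
}}

```text
t: 8.0
eef_pos: [0.4344, 0.016, 0.0421]
orientation: [179.7, 0.0, 97.2]
wrist_force: [8.8, -0.9, -5.0]
finger_gap: 0.0249
```

Held at 8.8 N, above the sliding force and nearly without motion, so it is in the click. I'll relax the pull and release.

>>> {"api": "move_arm", "payload": {
  "rows": [
    {"grip": 1,"dx": 0,"dy": 0.0015,"dz": 0,"rx": 0,"ry": 0,"rz": 0},
    {"grip": 1,"dx": 0,"dy": 0.0015,"dz": 0,"rx": 0,"ry": 0,"rz": 0},
    {"grip": 0,"dx": 0,"dy": 0,"dz": 0,"rx": 0,"ry": 0,"rz": 0},
    {"grip": -0.3,"dx": 0,"dy": 0,"dz": 0,"rx": 0,"ry": 0,"rz": 0},
    {"grip": -0.6,"dx": 0,"dy": 0,"dz": 0,"rx": 0,"ry": 0,"rz": 0},
    {"grip": -1,"dx": 0,"dy": 0,"dz": 0,"rx": 0,"ry": 0,"rz": 0},
    {"grip": -1,"dx": 0,"dy": 0,"dz": 0,"rx": 0,"ry": 0,"rz": 0},
    {"grip": -1,"dx": 0,"dy": 0,"dz": 0,"rx": 0,"ry": 0,"rz": 0}
  ]
}}

```text
t: 8.8
eef_pos: [0.4353, 0.0164, 0.0416]
orientation: [-180.0, -0.0, 97.2]
wrist_force: [0.5, -0.3, 0.5]
finger_gap: 0.0707
```

>>> {"api": "move_arm", "payload": {
  "rows": [
    {"grip": -1,"dx": 0,"dy": 0,"dz": -0.01,"rx": 0,"ry": 0,"rz": 0},
    {"grip": -1,"dx": 0,"dy": 0,"dz": -0.03,"rx": 0,"ry": 0,"rz": 0},
    {"grip": -1,"dx": 0,"dy": 0,"dz": -0.04,"rx": 0,"ry": 0,"rz": 0},
    {"grip": -1,"dx": 0,"dy": 0,"dz": -0.04,"rx": 0,"ry": 0,"rz": 0},
    {"grip": -1,"dx": 0,"dy": -0.03,"dz": -0.03,"rx": 0,"ry": 0,"rz": 0},
    {"grip": -1,"dx": 0,"dy": -0.03,"dz": 0,"rx": 0,"ry": 0,"rz": 0},
    {"grip": -1,"dx": 0,"dy": -0.03,"dz": 0,"rx": 0,"ry": 0,"rz": 0}
  ]
}}

```text
t: 9.5
eef_pos: [0.3459, 0.0047, 0.1935]
orientation: [179.8, 0.1, 97.3]
wrist_force: [-0.3, 0.3, -0.7]
finger_gap: 0.0921
```

```bash
python3 look.py top t5 215 95 230 170; python3 look.py scene s5 180 110 240 180; python3 -c "
from h import *
st()
for n in ('top0','t5'):
  im=np.load(n+'.npz');P=cloud('top',im['D']);m=(abs(P[:,:,0]-.523)<.004)&(abs(P[:,:,1]-.026)<.004)&(P[:,:,2]>.1);print(n,m.sum(),P[m][:,2].mean())
  m=(np.hypot(P[:,:,0]-.525,P[:,:,1]-.026)<.024)&(P[:,:,2]>.08)&(P[:,:,2]<.095);print(m.sum(),np.median(P[m][:,2]))
for n in ('scene0','s5'):
  im=np.load(n+'.npz');P=cloud('scene',im['D']);m=(abs(P[:,:,0]-.524)<.01)&(abs(P[:,:,1]-.029)<.01)&(P[:,:,2]>.095);print(n,m.sum(),np.sort(P[m][:,2])[-8:])
im=np.load('t5.npz');P=cloud('top',im['D']);m=(im['im'].max(2)<45)&(P[:,:,2]>.055)&(P[:,:,2]<.085)&(P[:,:,0]>.4)&(P[:,:,0]<.5)&(abs(P[:,:,1])<.05);print(m.sum(),P[m].mean(0),w2s(P[m].mean(0)))
togo(0,128,.16,7.25)
"
```

```text
t 9.6 sw [-278.9   13.5] z 192.2 rpy [1.7992e+02 6.0000e-02 9.7180e+01] F [-0.1 -0.9  0.1] gap 92.0
top0 16 0.10883099292776166
278 0.08481245503871224
t5 15 0.10674727310394536
283 0.08458671222905212
scene0 40 [0.10947148 0.10966066 0.10981014 0.10994807 0.11048282 0.11087314
 0.11110928 0.11216484]
s5 38 [0.1068234  0.10693142 0.10715922 0.10744212 0.10773216 0.10808408
 0.10907132 0.110315  ]
114 [0.43614817 0.0167118  0.07268224] [-186.3   13.6]
t 9.6 sw [-278.9   13.5] z 192.2 rpy [1.7992e+02 6.0000e-02 9.7180e+01] F [-0.1 -0.9  0.1] gap 92.0
shift now axes mm [114.8 278.7  32.5] shift in target axes [ 278.9 -114.5   32.2] turn [ 1.100e-01 -2.000e-02  8.993e+01]
```

View pics/t5.png

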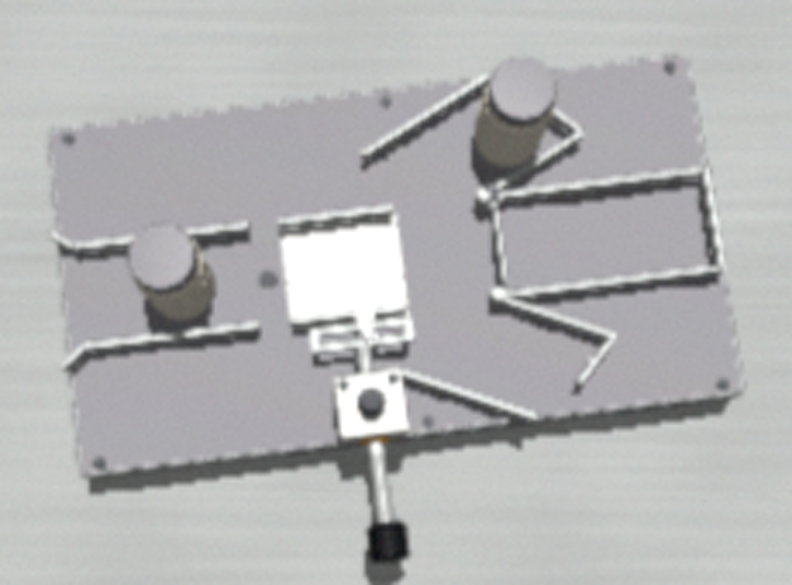

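View pics/s5.png

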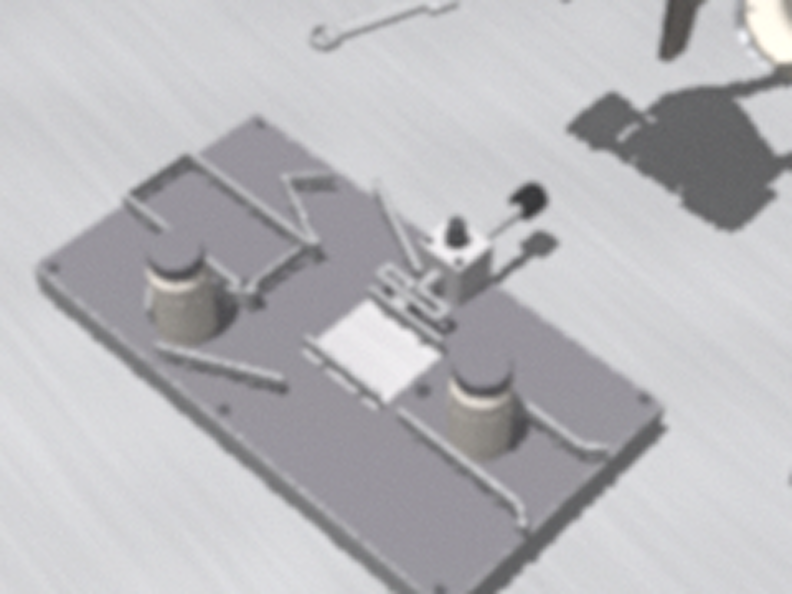

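The channel lies parallel to the lane, the plunger head sank 2.1 mm in depth (108.8 → 106.7 mm), and the knob is at x = -186. The rod rests in its click. Next, turn the gripper 90° and go over the jar.

>>> {"api": "move_arm", "payload": {
  "rows": [
    {"grip": -1,"dx": 0,"dy": 0,"dz": 0,"rx": 0,"ry": 0,"rz": 5},
    {"grip": -1,"dx": 0,"dy": 0,"dz": 0,"rx": 0,"ry": 0,"rz": 8},
    {"grip": -1,"dx": 0,"dy": 0,"dz": 0,"rx": 0,"ry": 0,"rz": 8},
    {"grip": -1,"dx": 0,"dy": 0,"dz": 0,"rx": 0,"ry": 0,"rz": 8},
    {"grip": -1,"dx": 0,"dy": 0,"dz": 0,"rx": 0,"ry": 0,"rz": 8},
    {"grip": -1,"dx": 0,"dy": 0,"dz": 0,"rx": 0,"ry": 0,"rz": 8},
    {"grip": -1,"dx": 0,"dy": 0,"dz": 0,"rx": 0,"ry": 0,"rz": 8},
    {"grip": -1,"dx": 0,"dy": 0,"dz": 0,"rx": 0,"ry": 0,"rz": 8}
  ]
}}

```text
t: 10.4
eef_pos: [0.3467, 0.005, 0.1921]
orientation: [180.0, -0.0, 35.9]
wrist_force: [0.0, -0.1, -0.9]
finger_gap: 0.0917
```

>>> {"api": "move_arm", "payload": {
  "rows": [
    {"grip": -1,"dx": 0,"dy": 0,"dz": 0,"rx": 0,"ry": 0,"rz": 8},
    {"grip": -1,"dx": 0,"dy": 0,"dz": 0,"rx": 0,"ry": 0,"rz": 8},
    {"grip": -1,"dx": 0,"dy": 0,"dz": 0,"rx": 0,"ry": 0,"rz": 8},
    {"grip": -1,"dx": 0,"dy": 0,"dz": 0,"rx": 0,"ry": 0,"rz": 5},
    {"grip": -1,"dx": 0.02,"dy": -0.01,"dz": 0,"rx": 0,"ry": 0,"rz": 0},
    {"grip": -1,"dx": 0.03,"dy": -0.015,"dz": 0,"rx": 0,"ry": 0,"rz": 0},
    {"grip": -1,"dx": 0.03,"dy": -0.015,"dz": 0,"rx": 0,"ry": 0,"rz": 0},
    {"grip": -1,"dx": 0.03,"dy": -0.015,"dz": 0,"rx": 0,"ry": 0,"rz": 0}
  ]
}}

```text
t: 11.2
eef_pos: [0.4501, 0.0745, 0.1919]
orientation: [180.0, -0.0, 7.2]
wrist_force: [0.7, -0.2, 1.1]
finger_gap: 0.0918
```

>>> {"api": "move_arm", "payload": {
  "rows": [
    {"grip": -1,"dx": 0.03,"dy": -0.015,"dz": 0,"rx": 0,"ry": 0,"rz": 0},
    {"grip": -1,"dx": 0.03,"dy": -0.015,"dz": 0,"rx": 0,"ry": 0,"rz": 0},
    {"grip": -1,"dx": 0.03,"dy": -0.015,"dz": 0,"rx": 0,"ry": 0,"rz": 0},
    {"grip": -1,"dx": 0.03,"dy": -0.015,"dz": 0,"rx": 0,"ry": 0,"rz": 0},
    {"grip": -1,"dx": 0.03,"dy": 0,"dz": 0,"rx": 0,"ry": 0,"rz": 0},
    {"grip": -1,"dx": 0.02,"dy": 0,"dz": 0,"rx": 0,"ry": 0,"rz": 0},
    {"grip": -1,"dx": 0,"dy": 0,"dz": 0,"rx": 0,"ry": 0,"rz": 0},
    {"grip": -1,"dx": 0,"dy": 0,"dz": 0,"rx": 0,"ry": 0,"rz": 0}
  ]
}}

```text
t: 12.0
eef_pos: [0.6092, 0.1545, 0.1912]
orientation: [-180.0, 0.1, 7.2]
wrist_force: [0.8, 0.8, -0.7]
finger_gap: 0.0918
```

```bash
python3 look.py scene s6 180 110 240 180; python3 -c "
from h import *
togo(1,129.5,.16,7.25)"
```

```text
t 12.05 sw [  2.4 128.4] z 191.4 rpy [-1.80e+02  5.00e-02  7.24e+00] F [ 0.7 -0.2 -0.1] gap 92.3
shift now axes mm [-1.4 -1.1 31.4] shift in target axes [-1.4 -1.1 31.4] turn [-0.    0.05 -0.01]
```

View pics/s6.png

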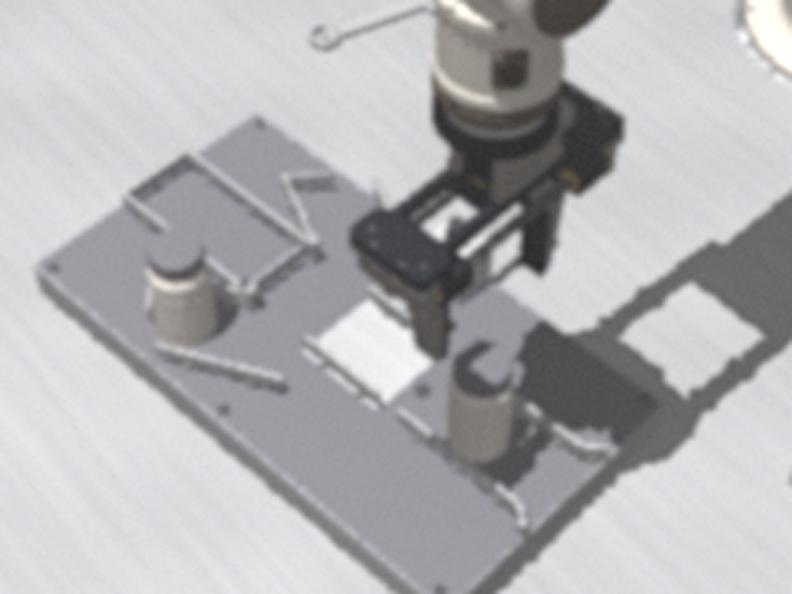

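The fingers, at (432,355) and (540,272), have their midpoint at x = 486, over the jar cap at (484,370). Descending to TCP z ≈ 0.074, clear of the bars and yoke.

>>> {"api": "move_arm", "payload": {
  "rows": [
    {"grip": -1,"dx": -0.001,"dy": -0.001,"dz": 0.02,"rx": 0,"ry": 0,"rz": 0},
    {"grip": -1,"dx": 0,"dy": 0,"dz": 0.025,"rx": 0,"ry": 0,"rz": 0},
    {"grip": -1,"dx": 0,"dy": 0,"dz": 0.025,"rx": 0,"ry": 0,"rz": 0},
    {"grip": -1,"dx": 0,"dy": 0,"dz": 0.025,"rx": 0,"ry": 0,"rz": 0},
    {"grip": -1,"dx": 0,"dy": 0,"dz": 0.015,"rx": 0,"ry": 0,"rz": 0},
    {"grip": -1,"dx": 0,"dy": 0,"dz": 0.005,"rx": 0,"ry": 0,"rz": 0},
    {"grip": -1,"dx": 0,"dy": 0,"dz": 0,"rx": 0,"ry": 0,"rz": 0},
    {"grip": -1,"dx": 0,"dy": 0,"dz": 0,"rx": 0,"ry": 0,"rz": 0}
  ]
}}

```text
t: 12.85
eef_pos: [0.6092, 0.1552, 0.0782]
orientation: [180.0, -0.1, 7.2]
wrist_force: [-0.6, 0.3, 0.3]
finger_gap: 0.0919
```

```bash
python3 look.py scene s7 180 110 240 180; python3 -c "
from h import *
togo(1,129.5,.074,7.25)"
```

```text
t 12.9 sw [  3.  129.2] z 78.3 rpy [ 1.7999e+02 -1.5000e-01  7.2300e+00] F [-0.4 -0.3 -0.2] gap 92.3
shift now axes mm [-2.  -0.3  4.3] shift in target axes [-2.  -0.3  4.3] turn [ 0.01 -0.15 -0.02]
```

View pics/s7.png

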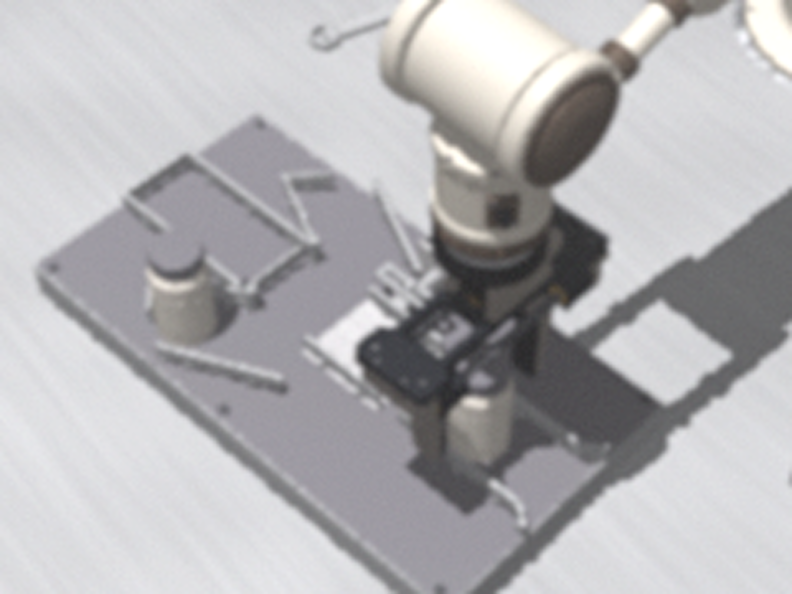

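The fingers straddle the jar at (435,450) and (535,360). Trim a little and close.

>>> {"api": "move_arm", "payload": {
  "rows": [
    {"grip": -1,"dx": -0.002,"dy": 0,"dz": 0.003,"rx": 0,"ry": 0,"rz": 0},
    {"grip": -1,"dx": 0,"dy": 0,"dz": 0,"rx": 0,"ry": 0,"rz": 0},
    {"grip": -0.3,"dx": 0,"dy": 0,"dz": 0,"rx": 0,"ry": 0,"rz": 0},
    {"grip": -0.1,"dx": 0,"dy": 0,"dz": 0,"rx": 0,"ry": 0,"rz": 0},
    {"grip": 0,"dx": 0,"dy": 0,"dz": 0,"rx": 0,"ry": 0,"rz": 0},
    {"grip": 0.1,"dx": 0,"dy": 0,"dz": 0,"rx": 0,"ry": 0,"rz": 0},
    {"grip": 0.3,"dx": 0,"dy": 0,"dz": 0,"rx": 0,"ry": 0,"rz": 0},
    {"grip": 0.5,"dx": 0,"dy": 0,"dz": 0,"rx": 0,"ry": 0,"rz": 0}
  ]
}}

```text
t: 13.7
eef_pos: [0.6065, 0.1549, 0.0737]
orientation: [180.0, -0.0, 7.2]
wrist_force: [1.4, 1.2, 0.2]
finger_gap: 0.0464
```

>>> {"api": "move_arm", "payload": {
  "rows": [
    {"grip": 0.5,"dx": 0,"dy": 0,"dz": 0,"rx": 0,"ry": 0,"rz": 0},
    {"grip": 0.5,"dx": 0,"dy": 0,"dz": 0,"rx": 0,"ry": 0,"rz": 0},
    {"grip": 0.5,"dx": 0,"dy": 0,"dz": 0,"rx": 0,"ry": 0,"rz": 0}
  ]
}}

```text
t: 14.0
eef_pos: [0.6065, 0.1549, 0.0737]
orientation: [180.0, -0.0, 7.2]
wrist_force: [-0.0, -0.5, -0.5]
finger_gap: 0.0453
```

```bash
python3 -c "
from h import *
togo(0,-150,.075,7.25)"
```

```text
t 14.0 sw [1.000e-01 1.292e+02] z 73.7 rpy [ 1.80e+02 -3.00e-02  7.23e+00] F [-0.  -0.5 -0.5] gap 45.3
shift now axes mm [ -0.  279.2  -1.3] shift in target axes [-1.000e-01  2.792e+02 -1.300e+00] turn [ 0.   -0.03 -0.02]
```

Gripped and centred (gap 45.3 mm). A 2 mm downward bias will keep the jar pressed on the deck; watch Fz while sliding slowly.

>>> {"api": "move_arm", "payload": {
  "rows": [
    {"grip": 0.5,"dx": 0,"dy": 0,"dz": 0.001,"rx": 0,"ry": 0,"rz": 0},
    {"grip": 0.5,"dx": 0,"dy": 0,"dz": 0.001,"rx": 0,"ry": 0,"rz": 0},
    {"grip": 0.5,"dx": 0,"dy": 0.002,"dz": 0,"rx": 0,"ry": 0,"rz": 0},
    {"grip": 0.5,"dx": 0,"dy": 0.004,"dz": 0,"rx": 0,"ry": 0,"rz": 0},
    {"grip": 0.5,"dx": 0,"dy": 0.006,"dz": 0,"rx": 0,"ry": 0,"rz": 0},
    {"grip": 0.5,"dx": 0,"dy": 0.006,"dz": 0,"rx": 0,"ry": 0,"rz": 0}
  ]
}}

```text
t: 14.6
eef_pos: [0.6101, 0.1384, 0.0738]
orientation: [-179.9, -0.2, 7.2]
wrist_force: [1.4, -1.4, 0.4]
finger_gap: 0.0454
```

>>> {"api": "move_arm", "payload": {
  "rows": [
    {"grip": 0.5,"dx": 0,"dy": 0,"dz": 0,"rx": 0,"ry": 0,"rz": 0},
    {"grip": 0.5,"dx": 0,"dy": 0,"dz": 0,"rx": 0,"ry": 0,"rz": 0}
  ]
}}

```text
t: 14.8
eef_pos: [0.6103, 0.1375, 0.0737]
orientation: [-180.0, -0.2, 7.2]
wrist_force: [1.1, 1.2, 6.7]
finger_gap: 0.0452
```

```bash
python3 -c "
from h import *
togo(0,-150,.075,7.25)"
```

```text
t 14.8 sw [  1.7 111.4] z 73.7 rpy [-179.97   -0.23    7.22] F [1.1 1.2 6.7] gap 45.2
shift now axes mm [ -1.6 261.4  -1.5] shift in target axes [ -1.7 261.4  -1.3] turn [-0.03 -0.23 -0.03]
```

>>> {"api": "move_arm", "payload": {
  "rows": [
    {"grip": 0.5,"dx": -0.0005,"dy": 0.004,"dz": 0,"rx": 0,"ry": 0,"rz": 0},
    {"grip": 0.5,"dx": -0.0005,"dy": 0.004,"dz": 0,"rx": 0,"ry": 0,"rz": 0},
    {"grip": 0.5,"dx": -0.0005,"dy": 0.004,"dz": 0,"rx": 0,"ry": 0,"rz": 0},
    {"grip": 0.5,"dx": 0,"dy": 0.004,"dz": 0,"rx": 0,"ry": 0,"rz": 0},
    {"grip": 0.5,"dx": 0,"dy": 0.004,"dz": 0,"rx": 0,"ry": 0,"rz": 0},
    {"grip": 0.5,"dx": 0,"dy": 0.004,"dz": 0,"rx": 0,"ry": 0,"rz": 0},
    {"grip": 0.5,"dx": 0,"dy": 0.004,"dz": 0,"rx": 0,"ry": 0,"rz": 0},
    {"grip": 0.5,"dx": 0,"dy": 0.004,"dz": 0,"rx": 0,"ry": 0,"rz": 0}
  ]
}}

```text
t: 15.6
eef_pos: [0.6128, 0.1063, 0.0737]
orientation: [-179.9, -0.2, 7.2]
wrist_force: [1.9, 1.0, 2.5]
finger_gap: 0.0455
```

```bash
python3 -c "
from h import *
togo(0,-150,.075,7.25)"
```

```text
t 15.6 sw [ 0.2 80.2] z 73.7 rpy [-179.9    -0.25    7.23] F [1.9 1.  2.5] gap 45.5
shift now axes mm [-1.000e-01  2.302e+02 -1.700e+00] shift in target axes [-2.000e-01  2.302e+02 -1.300e+00] turn [-0.1  -0.25 -0.02]
```

Still pressed (Fz 2.5 N) and centred. Carrying on through the channel with a touch more bias.

>>> {"api": "move_arm", "payload": {
  "rows": [
    {"grip": 0.5,"dx": 0,"dy": 0.004,"dz": 0.0005,"rx": 0,"ry": 0,"rz": 0},
    {"grip": 0.5,"dx": 0,"dy": 0.004,"dz": 0,"rx": 0,"ry": 0,"rz": 0},
    {"grip": 0.5,"dx": 0,"dy": 0.004,"dz": 0,"rx": 0,"ry": 0,"rz": 0},
    {"grip": 0.5,"dx": 0,"dy": 0.004,"dz": 0,"rx": 0,"ry": 0,"rz": 0},
    {"grip": 0.5,"dx": 0,"dy": 0.004,"dz": 0,"rx": 0,"ry": 0,"rz": 0},
    {"grip": 0.5,"dx": 0,"dy": 0.004,"dz": 0,"rx": 0,"ry": 0,"rz": 0},
    {"grip": 0.5,"dx": 0,"dy": 0.004,"dz": 0,"rx": 0,"ry": 0,"rz": 0},
    {"grip": 0.5,"dx": 0,"dy": 0.004,"dz": 0,"rx": 0,"ry": 0,"rz": 0}
  ]
}}

```text
t: 16.4
eef_pos: [0.6172, 0.0748, 0.0737]
orientation: [-179.9, -0.3, 7.2]
wrist_force: [0.6, 7.5, 14.9]
finger_gap: 0.0455
```

>>> {"api": "move_arm", "payload": {
  "rows": [
    {"grip": 0.5,"dx": 0,"dy": 0.004,"dz": 0,"rx": 0,"ry": 0,"rz": 0},
    {"grip": 0.5,"dx": 0,"dy": 0.004,"dz": 0,"rx": 0,"ry": 0,"rz": 0},
    {"grip": 0.5,"dx": 0,"dy": 0.004,"dz": 0,"rx": 0,"ry": 0,"rz": 0},
    {"grip": 0.5,"dx": 0,"dy": 0.004,"dz": 0,"rx": 0,"ry": 0,"rz": 0},
    {"grip": 0.5,"dx": 0,"dy": 0.004,"dz": 0,"rx": 0,"ry": 0,"rz": 0},
    {"grip": 0.5,"dx": 0,"dy": 0.004,"dz": 0,"rx": 0,"ry": 0,"rz": 0},
    {"grip": 0.5,"dx": 0,"dy": 0.004,"dz": 0,"rx": 0,"ry": 0,"rz": 0},
    {"grip": 0.5,"dx": 0,"dy": 0.004,"dz": 0,"rx": 0,"ry": 0,"rz": 0}
  ]
}}

```text
t: 17.2
eef_pos: [0.6212, 0.043, 0.0737]
orientation: [-179.9, -0.3, 7.2]
wrist_force: [1.2, 7.2, 13.0]
finger_gap: 0.0451
```

```bash
python3 look.py scene s8 180 110 240 180; python3 -c "
from h import *
togo(0,-150,.075,7.25)"
```

```text
t 17.25 sw [ 0.6 15.5] z 73.7 rpy [-179.94   -0.3     7.21] F [ 0.4  4.2 10.1] gap 45.5
shift now axes mm [ -0.5 165.5  -1.4] shift in target axes [ -0.6 165.5  -1.3] turn [-0.06 -0.3  -0.04]
```

View pics/s8.png

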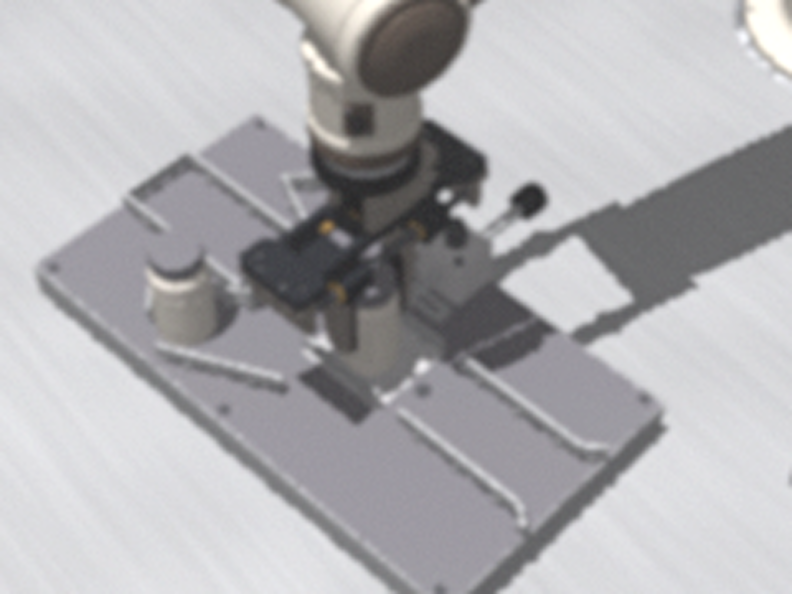

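The jar is in the channel at (375,340), upright, with the knob unmoved. I'll ease the bias by 1 mm and carry on towards the flap.

>>> {"api": "move_arm", "payload": {
  "rows": [
    {"grip": 0.5,"dx": 0,"dy": 0.004,"dz": -0.0005,"rx": 0,"ry": 0,"rz": 0},
    {"grip": 0.5,"dx": 0,"dy": 0.004,"dz": -0.0005,"rx": 0,"ry": 0,"rz": 0},
    {"grip": 0.5,"dx": -0.0005,"dy": 0.004,"dz": 0,"rx": 0,"ry": 0,"rz": 0},
    {"grip": 0.5,"dx": 0,"dy": 0.004,"dz": 0,"rx": 0,"ry": 0,"rz": 0},
    {"grip": 0.5,"dx": 0,"dy": 0.004,"dz": 0,"rx": 0,"ry": 0,"rz": 0},
    {"grip": 0.5,"dx": 0,"dy": 0.004,"dz": 0,"rx": 0,"ry": 0,"rz": 0},
    {"grip": 0.5,"dx": 0,"dy": 0.004,"dz": 0,"rx": 0,"ry": 0,"rz": 0},
    {"grip": 0.5,"dx": 0,"dy": 0.004,"dz": 0,"rx": 0,"ry": 0,"rz": 0}
  ]
}}

```text
t: 18.05
eef_pos: [0.6239, 0.0108, 0.0737]
orientation: [-179.9, -0.2, 7.2]
wrist_force: [0.7, 7.7, 9.6]
finger_gap: 0.0457
```

>>> {"api": "move_arm", "payload": {
  "rows": [
    {"grip": 0.5,"dx": 0,"dy": 0.004,"dz": 0,"rx": 0,"ry": 0,"rz": 0},
    {"grip": 0.5,"dx": 0,"dy": 0.004,"dz": 0,"rx": 0,"ry": 0,"rz": 0},
    {"grip": 0.5,"dx": 0,"dy": 0.004,"dz": 0,"rx": 0,"ry": 0,"rz": 0},
    {"grip": 0.5,"dx": 0,"dy": 0.004,"dz": 0,"rx": 0,"ry": 0,"rz": 0},
    {"grip": 0.5,"dx": 0,"dy": 0.004,"dz": 0,"rx": 0,"ry": 0,"rz": 0}
  ]
}}

```text
t: 18.55
eef_pos: [0.6264, -0.0091, 0.0737]
orientation: [-179.9, -0.2, 7.2]
wrist_force: [1.3, 6.8, 12.1]
finger_gap: 0.0453
```

```bash
python3 -c "
from h import *
togo(0,-150,.075,7.25)"
```

```text
t 18.55 sw [ -0.8 -36. ] z 73.7 rpy [-1.7992e+02 -1.7000e-01  7.2300e+00] F [ 1.3  6.8 12.1] gap 45.3
shift now axes mm [  0.8 114.   -1.4] shift in target axes [  0.8 114.   -1.3] turn [-0.08 -0.17 -0.02]
```

>>> {"api": "move_arm", "payload": {
  "rows": [
    {"grip": 0.5,"dx": 0.0005,"dy": 0.004,"dz": -0.0005,"rx": 0,"ry": 0,"rz": 0},
    {"grip": 0.5,"dx": 0,"dy": 0.004,"dz": 0,"rx": 0,"ry": 0,"rz": 0},
    {"grip": 0.5,"dx": 0,"dy": 0.004,"dz": 0,"rx": 0,"ry": 0,"rz": 0},
    {"grip": 0.5,"dx": 0,"dy": 0.004,"dz": 0,"rx": 0,"ry": 0,"rz": 0},
    {"grip": 0.5,"dx": 0,"dy": 0.004,"dz": 0,"rx": 0,"ry": 0,"rz": 0},
    {"grip": 0.5,"dx": 0,"dy": 0.004,"dz": 0,"rx": 0,"ry": 0,"rz": 0}
  ]
}}

```text
t: 19.15
eef_pos: [0.6296, -0.0333, 0.0737]
orientation: [-180.0, -0.1, 7.2]
wrist_force: [1.6, 4.1, 7.4]
finger_gap: 0.0452
```

>>> {"api": "move_arm", "payload": {
  "rows": [
    {"grip": 0.5,"dx": 0,"dy": 0.004,"dz": 0,"rx": 0,"ry": 0,"rz": 0},
    {"grip": 0.5,"dx": 0,"dy": 0.004,"dz": 0,"rx": 0,"ry": 0,"rz": 0},
    {"grip": 0.5,"dx": 0,"dy": 0.004,"dz": 0,"rx": 0,"ry": 0,"rz": 0},
    {"grip": 0.5,"dx": 0,"dy": 0.004,"dz": 0,"rx": 0,"ry": 0,"rz": 0},
    {"grip": 0.5,"dx": 0,"dy": 0.004,"dz": 0,"rx": 0,"ry": 0,"rz": 0},
    {"grip": 0.5,"dx": 0,"dy": 0.004,"dz": 0,"rx": 0,"ry": 0,"rz": 0}
  ]
}}

```text
t: 19.75
eef_pos: [0.6321, -0.0555, 0.0738]
orientation: [-179.8, -0.1, 7.2]
wrist_force: [-0.8, 8.5, 9.9]
finger_gap: 0.0456
```

```bash
python3 look.py scene s9 180 110 240 180; python3 -c "
from h import *
togo(0,-150,.075,7.25)"
```

```text
t 19.8 sw [ -1.  -83.5] z 73.8 rpy [-1.7983e+02 -6.0000e-02  7.2200e+00] F [-0.7  7.4  9.1] gap 45.4
shift now axes mm [ 1.1 66.5 -1.4] shift in target axes [ 1.  66.5 -1.2] turn [-0.17 -0.06 -0.03]
```

View pics/s9.png

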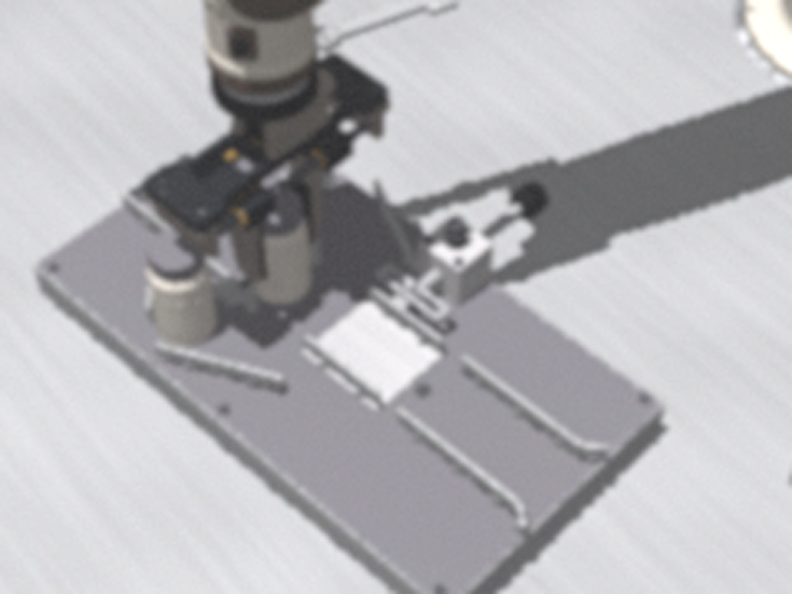

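The jar at (285,255) is going through the flap, upright, and the channel is still straight. About 67 mm to go.

>>> {"api": "move_arm", "payload": {
  "rows": [
    {"grip": 0.5,"dx": 0.0005,"dy": 0.004,"dz": 0,"rx": 0,"ry": 0,"rz": 0},
    {"grip": 0.5,"dx": 0.0005,"dy": 0.004,"dz": 0,"rx": 0,"ry": 0,"rz": 0},
    {"grip": 0.5,"dx": 0,"dy": 0.004,"dz": 0,"rx": 0,"ry": 0,"rz": 0},
    {"grip": 0.5,"dx": 0,"dy": 0.004,"dz": 0,"rx": 0,"ry": 0,"rz": 0},
    {"grip": 0.5,"dx": 0,"dy": 0.004,"dz": 0,"rx": 0,"ry": 0,"rz": 0},
    {"grip": 0.5,"dx": 0,"dy": 0.004,"dz": 0,"rx": 0,"ry": 0,"rz": 0},
    {"grip": 0.5,"dx": 0,"dy": 0.004,"dz": 0,"rx": 0,"ry": 0,"rz": 0},
    {"grip": 0.5,"dx": 0,"dy": 0.004,"dz": 0,"rx": 0,"ry": 0,"rz": 0}
  ]
}}

```text
t: 20.6
eef_pos: [0.6367, -0.0873, 0.0738]
orientation: [-179.8, 0.0, 7.3]
wrist_force: [-3.2, 10.0, 6.4]
finger_gap: 0.0454
```

>>> {"api": "move_arm", "payload": {
  "rows": [
    {"grip": 0.5,"dx": 0,"dy": 0.004,"dz": 0,"rx": 0,"ry": 0,"rz": 0},
    {"grip": 0.5,"dx": 0,"dy": 0.004,"dz": 0,"rx": 0,"ry": 0,"rz": 0},
    {"grip": 0.5,"dx": 0,"dy": 0.004,"dz": 0,"rx": 0,"ry": 0,"rz": 0},
    {"grip": 0.5,"dx": 0,"dy": 0.004,"dz": 0,"rx": 0,"ry": 0,"rz": 0},
    {"grip": 0.5,"dx": 0,"dy": 0.004,"dz": 0,"rx": 0,"ry": 0,"rz": 0},
    {"grip": 0.5,"dx": 0,"dy": 0.004,"dz": 0,"rx": 0,"ry": 0,"rz": 0},
    {"grip": 0.5,"dx": 0,"dy": 0.004,"dz": 0,"rx": 0,"ry": 0,"rz": 0},
    {"grip": 0.5,"dx": 0,"dy": 0,"dz": 0,"rx": 0,"ry": 0,"rz": 0}
  ]
}}

```text
t: 21.4
eef_pos: [0.6407, -0.1165, 0.0737]
orientation: [-179.9, -0.1, 7.2]
wrist_force: [-0.9, 4.9, 7.9]
finger_gap: 0.0455
```

```bash
python3 look.py scene s10 180 110 240 180; python3 look.py top t10 215 95 230 170; python3 -c "
from h import *
togo(0,-152,.075,7.25)"
```

```text
t 21.5 sw [  -0.2 -144.3] z 73.7 rpy [-1.7995e+02 -5.0000e-02  7.2400e+00] F [-1.1  4.1  7.5] gap 45.4
shift now axes mm [ 0.2  7.7 -1.3] shift in target axes [ 0.2  7.7 -1.3] turn [-0.05 -0.05 -0.01]
```

View pics/s10.png

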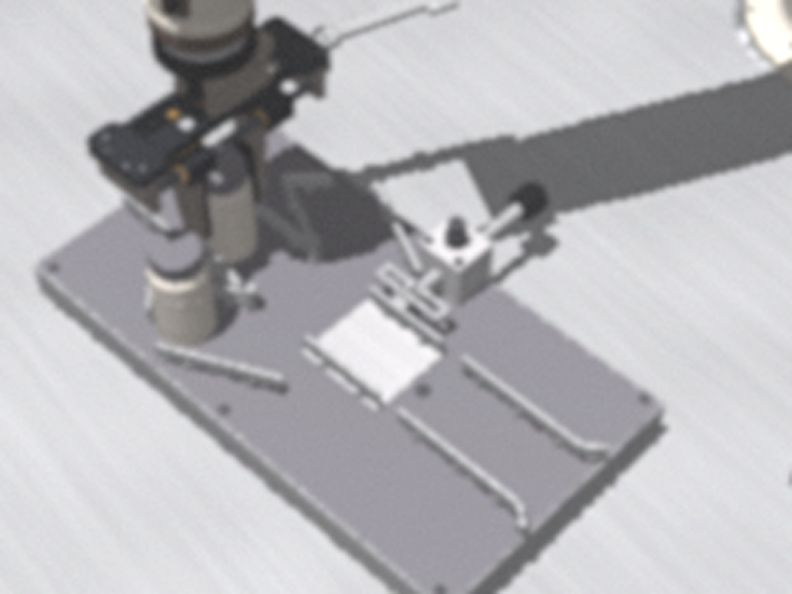

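View pics/t10.png

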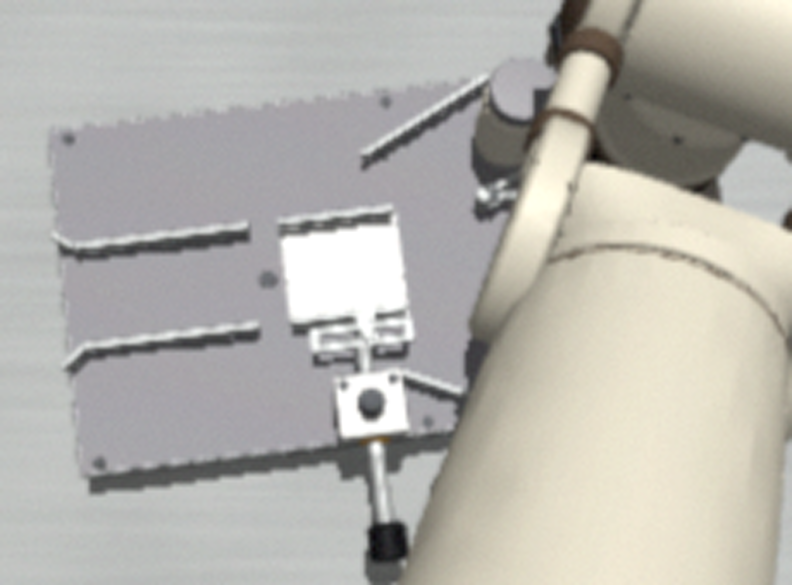

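The channel is still straight and the flap is hidden behind the jar. 10 mm more, then take off the bias and release.

>>> {"api": "move_arm", "payload": {
  "rows": [
    {"grip": 0.5,"dx": 0,"dy": 0.004,"dz": 0,"rx": 0,"ry": 0,"rz": 0},
    {"grip": 0.5,"dx": 0,"dy": 0.004,"dz": 0,"rx": 0,"ry": 0,"rz": 0},
    {"grip": 0.5,"dx": 0,"dy": 0.002,"dz": 0,"rx": 0,"ry": 0,"rz": 0},
    {"grip": 0.5,"dx": 0,"dy": 0,"dz": 0,"rx": 0,"ry": 0,"rz": 0},
    {"grip": 0.5,"dx": 0,"dy": 0,"dz": 0,"rx": 0,"ry": 0,"rz": 0},
    {"grip": 0.5,"dx": 0,"dy": 0,"dz": 0,"rx": 0,"ry": 0,"rz": 0}
  ]
}}

```text
t: 22.1
eef_pos: [0.6417, -0.1265, 0.0736]
orientation: [-180.0, -0.0, 7.2]
wrist_force: [-1.2, 3.0, 7.2]
finger_gap: 0.0454
```

```bash
python3 -c "
from h import *
togo(0,-152,.075,7.25)"
```

```text
t 22.1 sw [  -0.5 -154.4] z 73.6 rpy [-1.7996e+02 -1.0000e-02  7.2400e+00] F [-1.2  3.   7.2] gap 45.4
shift now axes mm [ 0.5 -2.4 -1.4] shift in target axes [ 0.5 -2.4 -1.4] turn [-0.04 -0.01 -0.01]
```

>>> {"api": "move_arm", "payload": {
  "rows": [
    {"grip": 0.5,"dx": 0,"dy": 0,"dz": -0.001,"rx": 0,"ry": 0,"rz": 0},
    {"grip": 0.5,"dx": 0,"dy": 0,"dz": 0,"rx": 0,"ry": 0,"rz": 0},
    {"grip": -0.1,"dx": 0,"dy": 0,"dz": 0,"rx": 0,"ry": 0,"rz": 0},
    {"grip": -0.2,"dx": 0,"dy": 0,"dz": 0,"rx": 0,"ry": 0,"rz": 0},
    {"grip": -0.4,"dx": 0,"dy": 0,"dz": 0,"rx": 0,"ry": 0,"rz": 0},
    {"grip": -0.6,"dx": 0,"dy": 0,"dz": 0,"rx": 0,"ry": 0,"rz": 0},
    {"grip": -0.8,"dx": 0,"dy": 0,"dz": 0,"rx": 0,"ry": 0,"rz": 0},
    {"grip": -0.8,"dx": 0,"dy": 0,"dz": 0,"rx": 0,"ry": 0,"rz": 0}
  ]
}}

```text
t: 22.9
eef_pos: [0.6416, -0.1269, 0.0736]
orientation: [-180.0, -0.0, 7.2]
wrist_force: [0.9, -0.5, 0.8]
finger_gap: 0.0822
```

```bash
python3 look.py scene s11 180 110 240 180; python3 -c "
from h import *
st()"
```

```text
t 22.95 sw [  -0.6 -154.8] z 73.6 rpy [ 1.80e+02 -1.00e-02  7.23e+00] F [ 0.7 -0.2  0.1] gap 82.7
```

View pics/s11.png

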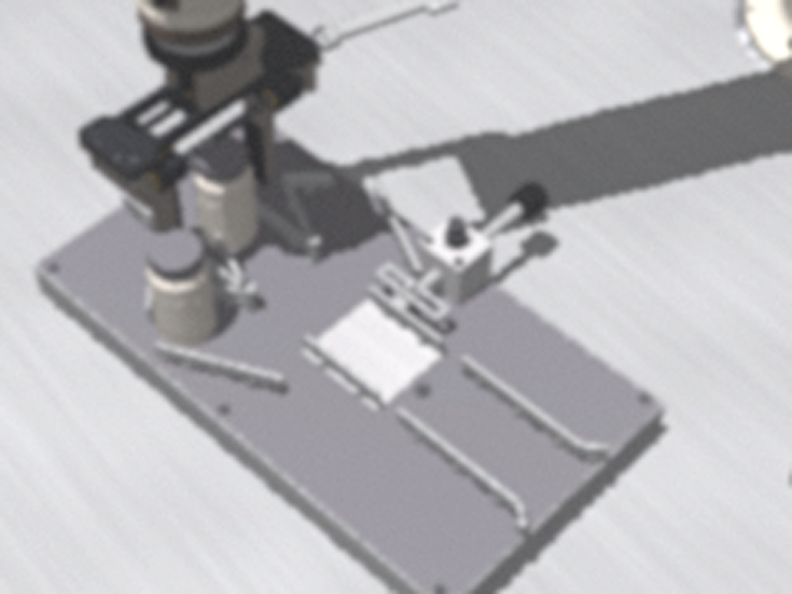

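The jar is upright at (225,200), but the leaf isn't across the lane; it may be resting on the jar. I'll retract and look.

>>> {"api": "move_arm", "payload": {
  "rows": [
    {"grip": -1,"dx": 0,"dy": 0,"dz": 0,"rx": 0,"ry": 0,"rz": 0},
    {"grip": -1,"dx": 0,"dy": 0,"dz": -0.01,"rx": 0,"ry": 0,"rz": 0},
    {"grip": -1,"dx": 0,"dy": 0,"dz": -0.02,"rx": 0,"ry": 0,"rz": 0},
    {"grip": -1,"dx": 0,"dy": 0,"dz": -0.03,"rx": 0,"ry": 0,"rz": 0},
    {"grip": -1,"dx": 0,"dy": 0,"dz": -0.03,"rx": 0,"ry": 0,"rz": 0},
    {"grip": -1,"dx": -0.02,"dy": 0,"dz": -0.02,"rx": 0,"ry": 0,"rz": 0},
    {"grip": -1,"dx": -0.04,"dy": 0,"dz": 0,"rx": 0,"ry": 0,"rz": 0},
    {"grip": -1,"dx": -0.04,"dy": 0,"dz": 0,"rx": 0,"ry": 0,"rz": 0}
  ]
}}

```text
t: 23.75
eef_pos: [0.5422, -0.1399, 0.1855]
orientation: [179.9, -0.2, 7.3]
wrist_force: [0.2, -0.5, -0.3]
finger_gap: 0.0917
```

>>> {"api": "move_arm", "payload": {
  "rows": [
    {"grip": -1,"dx": -0.04,"dy": 0,"dz": 0,"rx": 0,"ry": 0,"rz": 0},
    {"grip": -1,"dx": -0.04,"dy": 0,"dz": 0,"rx": 0,"ry": 0,"rz": 0},
    {"grip": -1,"dx": -0.04,"dy": 0,"dz": 0,"rx": 0,"ry": 0,"rz": 0},
    {"grip": -1,"dx": -0.03,"dy": 0,"dz": 0,"rx": 0,"ry": 0,"rz": 0},
    {"grip": -1,"dx": 0,"dy": 0,"dz": 0,"rx": 0,"ry": 0,"rz": 0}
  ]
}}

```text
t: 24.25
eef_pos: [0.3913, -0.1585, 0.1841]
orientation: [180.0, 0.0, 7.1]
wrist_force: [-1.2, 0.3, 0.2]
finger_gap: 0.0919
```

```bash
python3 look.py scene s12 180 110 240 180; python3 look.py top t12 215 95 230 170; python3 -c "
from h import *
st()
for n,f in(('top','t12'),('scene','s12')):
    d=np.load(f+'.npz');P=cloud(n,d['D']);z=P[:,:,2]
    m=((abs(z-.129)<.006)&(d['D']>0)&(P[:,:,0]>.55)&(P[:,:,1]<.25)).astype(np.uint8); k,l,s,cc=cv2.connectedComponentsWithStats(m)
    for i in range(1,k):
        if s[i,4]>40: q=P[l==i]; print(n,s[i],q[:,2].mean(),w2s(q.mean(0)))
"
```

```text
t 24.35 sw [-250.3 -155.1] z 184.6 rpy [ 1.7991e+02 -1.1000e-01  7.1700e+00] F [ 0.5 -0.9 -0.2] gap 91.8
top [357 112  20  20 293] 0.13044315607908588 [  78.  -104.1]
top [386 149  20  20 303] 0.13035035862496192 [ -11.3 -153. ]
scene [239 151  17  14 174] 0.12923757193056237 [  -8.8 -149.1]
scene [225 179  17  15 192] 0.12943581418522565 [ 81.  -99.9]
```

View pics/s12.png

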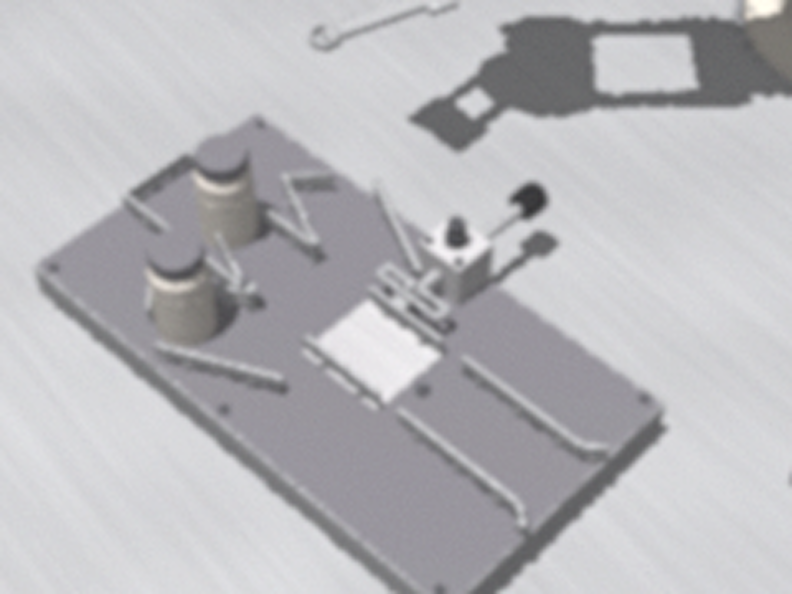

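View pics/t12.png

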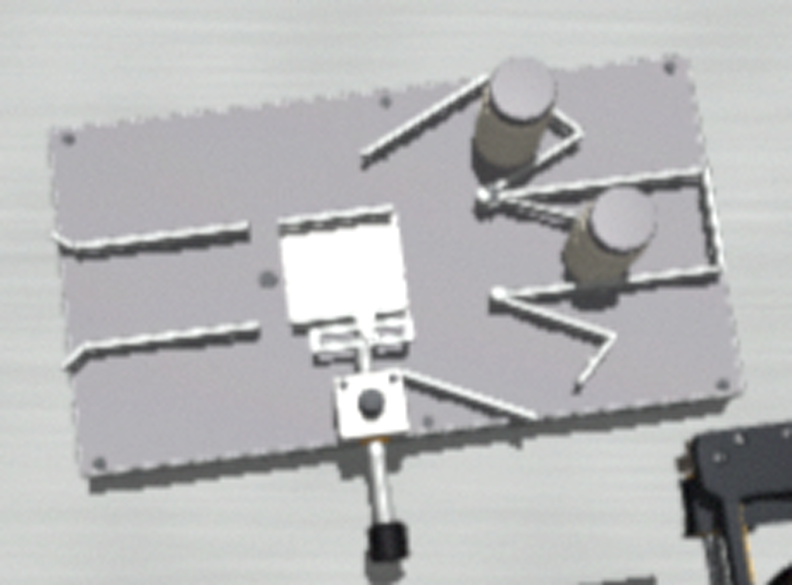

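Both views show the jar upright in the pen near x = -10, y = -152, with the leaf still open, pointing from the hinge to about (580,215) in the top view. I'll check whether it touches the jar or is still closing.

```bash
python3 look.py top t13 300 100 160 120; python3 -c "
from h import *
k=800/230*.99
for u,v in[(490,197),(580,216),(575,206)]: print(w2s(ray('top',(u+.5)/k+214.5,(v+.5)/k+94.5,.06)))
k=.99*800/240
for u,v in[(245,292),(217,240),(238,270)]: print('sc',w2s(ray('scene',(u+.5)/k+179.5,(v+.5)/k+109.5,.06)))
st()"
```

```text
[ 32.8 -84.3]
[  12.4 -142.3]
[  19.7 -140. ]
sc [ 35.9 -82.3]
sc [  14.9 -137.6]
sc [  24.5 -102.6]
t 24.4 sw [-249.9 -155.1] z 184.5 rpy [ 1.7993e+02 -9.0000e-02  7.2200e+00] F [ 0.4 -0.6  0.4] gap 91.9
```

View pics/t13.png

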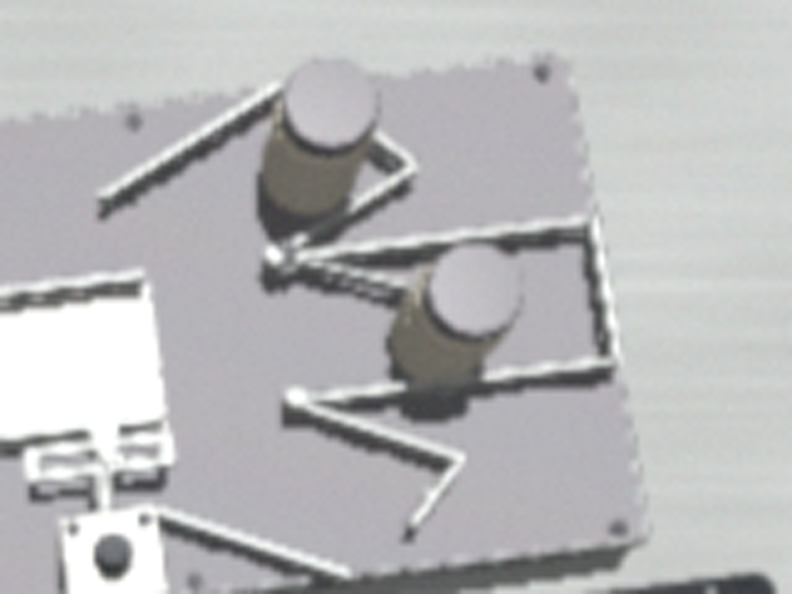

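I found my error: the sign of the y offset was wrong. The hinge must be at y = -57, but my frame puts it at -86. So all my y values are 29 mm too low: the jar is really at y ≈ -123, still holding the flap open. The fix is to regrip and slide about 29 mm further.

```bash
sed -i 's/^O=C.*/O=C-.0012*ex-.0146*ey/' h.py; python3 -c "
from h import *
k=800/230*.99
for u,v in[(490,197),(712,265),(268,280)]: print(w2s(ray('top',(u+.5)/k+214.5,(v+.5)/k+94.5,.06)))
togo(-10,-124,.16,7.25)"
```

```text
[ 32.8 -55.1]
[ -31.6 -195.5]
[-5.3 98.8]
t 24.4 sw [-249.9 -125.9] z 184.5 rpy [ 1.7993e+02 -9.0000e-02  7.2200e+00] F [ 0.4 -0.6  0.4] gap 91.9
shift now axes mm [239.9  -2.1  24.9] shift in target axes [239.9  -1.9  24.5] turn [ 0.07 -0.09 -0.03]
```

The hinge now reads (33,-55), given as (34,-57), and the end-bar corner reads y -196 to -202. The frame is consistent. Going back over the jar.

>>> {"api": "move_arm", "payload": {
  "rows": [
    {"grip": -1,"dx": 0.03,"dy": 0,"dz": 0,"rx": 0,"ry": 0,"rz": 0},
    {"grip": -1,"dx": 0.04,"dy": 0,"dz": 0,"rx": 0,"ry": 0,"rz": 0},
    {"grip": -1,"dx": 0.04,"dy": 0,"dz": 0,"rx": 0,"ry": 0,"rz": 0},
    {"grip": -1,"dx": 0.04,"dy": -0.001,"dz": 0,"rx": 0,"ry": 0,"rz": 0},
    {"grip": -1,"dx": 0.04,"dy": -0.001,"dz": 0,"rx": 0,"ry": 0,"rz": 0},
    {"grip": -1,"dx": 0.03,"dy": 0,"dz": 0,"rx": 0,"ry": 0,"rz": 0},
    {"grip": -1,"dx": 0.02,"dy": 0,"dz": 0,"rx": 0,"ry": 0,"rz": 0},
    {"grip": -1,"dx": 0,"dy": 0,"dz": 0,"rx": 0,"ry": 0,"rz": 0}
  ]
}}

```text
t: 25.2
eef_pos: [0.634, -0.125, 0.1827]
orientation: [-180.0, -0.0, 7.4]
wrist_force: [-1.2, -0.3, 0.1]
finger_gap: 0.0918
```

>>> {"api": "move_arm", "payload": {
  "rows": [
    {"grip": -1,"dx": 0,"dy": 0,"dz": 0,"rx": 0,"ry": 0,"rz": 0}
  ]
}}

```text
t: 25.3
eef_pos: [0.6316, -0.1256, 0.183]
orientation: [-180.0, 0.1, 7.3]
wrist_force: [-1.1, -0.5, -0.2]
finger_gap: 0.0921
```

```bash
python3 look.py scene s14 180 110 240 180; python3 -c "
from h import *
togo(-10,-124,.076,7.25)"
```

```text
t 25.35 sw [ -10.9 -123.2] z 183.2 rpy [-1.7998e+02  5.0000e-02  7.2700e+00] F [-0.4 -0.5 -0.1] gap 92.0
shift now axes mm [  1.    0.8 107.2] shift in target axes [  0.9   0.8 107.2] turn [-0.02  0.05  0.02]
```

View pics/s14.png

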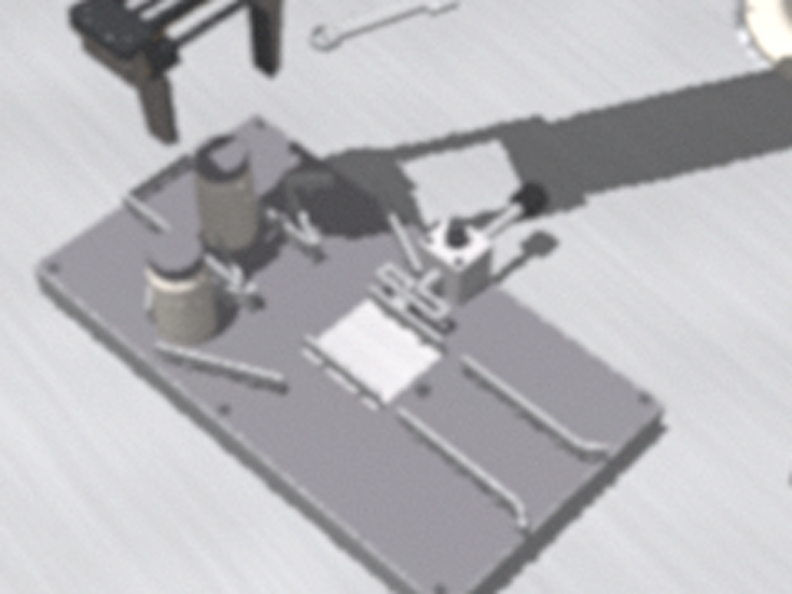

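The fingers, at (165,140) and (265,70), are centred above the jar at (222,160). Descend.

>>> {"api": "move_arm", "payload": {
  "rows": [
    {"grip": -1,"dx": 0.0005,"dy": 0,"dz": 0.02,"rx": 0,"ry": 0,"rz": 0},
    {"grip": -1,"dx": 0,"dy": 0,"dz": 0.025,"rx": 0,"ry": 0,"rz": 0},
    {"grip": -1,"dx": 0,"dy": 0,"dz": 0.025,"rx": 0,"ry": 0,"rz": 0},
    {"grip": -1,"dx": 0,"dy": 0,"dz": 0.022,"rx": 0,"ry": 0,"rz": 0},
    {"grip": -1,"dx": 0,"dy": 0,"dz": 0.012,"rx": 0,"ry": 0,"rz": 0},
    {"grip": -1,"dx": 0,"dy": 0,"dz": 0.003,"rx": 0,"ry": 0,"rz": 0},
    {"grip": -1,"dx": 0,"dy": 0,"dz": 0,"rx": 0,"ry": 0,"rz": 0},
    {"grip": -1,"dx": 0,"dy": 0,"dz": 0,"rx": 0,"ry": 0,"rz": 0}
  ]
}}

```text
t: 26.15
eef_pos: [0.6327, -0.1266, 0.0782]
orientation: [179.9, -0.1, 7.2]
wrist_force: [0.1, 0.1, -0.8]
finger_gap: 0.0922
```

```bash
python3 -c "
from h import *
togo(-10,-124,.075,7.25)"
```

```text
t 26.15 sw [  -9.3 -124.1] z 78.2 rpy [ 1.7993e+02 -1.3000e-01  7.2200e+00] F [ 0.1  0.1 -0.8] gap 92.2
shift now axes mm [-0.7 -0.1  3.2] shift in target axes [-0.7 -0.1  3.2] turn [ 0.07 -0.13 -0.03]
```

>>> {"api": "move_arm", "payload": {
  "rows": [
    {"grip": -1,"dx": -0.0005,"dy": 0,"dz": 0.003,"rx": 0,"ry": 0,"rz": 0},
    {"grip": -1,"dx": 0,"dy": 0,"dz": 0,"rx": 0,"ry": 0,"rz": 0},
    {"grip": -0.3,"dx": 0,"dy": 0,"dz": 0,"rx": 0,"ry": 0,"rz": 0},
    {"grip": -0.1,"dx": 0,"dy": 0,"dz": 0,"rx": 0,"ry": 0,"rz": 0},
    {"grip": 0,"dx": 0,"dy": 0,"dz": 0,"rx": 0,"ry": 0,"rz": 0},
    {"grip": 0.1,"dx": 0,"dy": 0,"dz": 0,"rx": 0,"ry": 0,"rz": 0},
    {"grip": 0.3,"dx": 0,"dy": 0,"dz": 0,"rx": 0,"ry": 0,"rz": 0},
    {"grip": 0.5,"dx": 0,"dy": 0,"dz": 0,"rx": 0,"ry": 0,"rz": 0}
  ]
}}

```text
t: 26.95
eef_pos: [0.6316, -0.1262, 0.0737]
orientation: [180.0, -0.0, 7.2]
wrist_force: [7.2, 1.2, 3.4]
finger_gap: 0.0461
```

>>> {"api": "move_arm", "payload": {
  "rows": [
    {"grip": 0.5,"dx": 0,"dy": 0,"dz": 0,"rx": 0,"ry": 0,"rz": 0},
    {"grip": 0.5,"dx": 0,"dy": 0,"dz": 0,"rx": 0,"ry": 0,"rz": 0},
    {"grip": 0.5,"dx": 0,"dy": 0,"dz": 0.001,"rx": 0,"ry": 0,"rz": 0},
    {"grip": 0.5,"dx": 0,"dy": 0,"dz": 0.001,"rx": 0,"ry": 0,"rz": 0},
    {"grip": 0.5,"dx": 0,"dy": 0,"dz": 0,"rx": 0,"ry": 0,"rz": 0}
  ]
}}

```text
t: 27.45
eef_pos: [0.632, -0.1263, 0.0736]
orientation: [180.0, -0.1, 7.2]
wrist_force: [-1.2, 0.3, 9.0]
finger_gap: 0.045
```

```bash
python3 -c "
from h import *
togo(-2,-153,.075,7.25)"
```

```text
t 27.45 sw [ -10.  -123.8] z 73.6 rpy [ 1.7996e+02 -6.0000e-02  7.2400e+00] F [-1.2  0.3  9. ] gap 45.0
shift now axes mm [ 8.  29.2 -1.3] shift in target axes [ 8.  29.2 -1.4] turn [ 0.04 -0.06 -0.01]
```

>>> {"api": "move_arm", "payload": {
  "rows": [
    {"grip": 0.5,"dx": 0,"dy": 0.003,"dz": -0.0003,"rx": 0,"ry": 0,"rz": 0},
    {"grip": 0.5,"dx": 0,"dy": 0.004,"dz": 0,"rx": 0,"ry": 0,"rz": 0},
    {"grip": 0.5,"dx": 0.001,"dy": 0.004,"dz": 0,"rx": 0,"ry": 0,"rz": 0},
    {"grip": 0.5,"dx": 0.001,"dy": 0.004,"dz": 0,"rx": 0,"ry": 0,"rz": 0},
    {"grip": 0.5,"dx": 0.001,"dy": 0.004,"dz": 0,"rx": 0,"ry": 0,"rz": 0},
    {"grip": 0.5,"dx": 0.001,"dy": 0.004,"dz": 0,"rx": 0,"ry": 0,"rz": 0},
    {"grip": 0.5,"dx": 0.001,"dy": 0.004,"dz": 0,"rx": 0,"ry": 0,"rz": 0},
    {"grip": 0.5,"dx": 0.001,"dy": 0.003,"dz": 0,"rx": 0,"ry": 0,"rz": 0}
  ]
}}

```text
t: 28.25
eef_pos: [0.6414, -0.1541, 0.0737]
orientation: [-179.9, -0.0, 7.2]
wrist_force: [-2.4, 5.7, 10.6]
finger_gap: 0.0454
```

>>> {"api": "move_arm", "payload": {
  "rows": [
    {"grip": 0.5,"dx": 0,"dy": 0,"dz": 0,"rx": 0,"ry": 0,"rz": 0},
    {"grip": 0.5,"dx": 0,"dy": 0,"dz": 0,"rx": 0,"ry": 0,"rz": 0}
  ]
}}

```text
t: 28.45
eef_pos: [0.6416, -0.1546, 0.0737]
orientation: [-180.0, -0.1, 7.2]
wrist_force: [-0.7, 4.1, 8.6]
finger_gap: 0.0451
```

```bash
python3 look.py scene s15 180 110 240 180; python3 -c "
from h import *
togo(-2,-153,.075,7.25)"
```

```text
t 28.5 sw [  -4.  -153.1] z 73.7 rpy [-1.7996e+02 -6.0000e-02  7.2400e+00] F [-1.4  3.4  8. ] gap 45.1
shift now axes mm [ 2.  -0.1 -1.3] shift in target axes [ 2.  -0.1 -1.3] turn [-0.04 -0.06 -0.01]
```

View pics/s15.png

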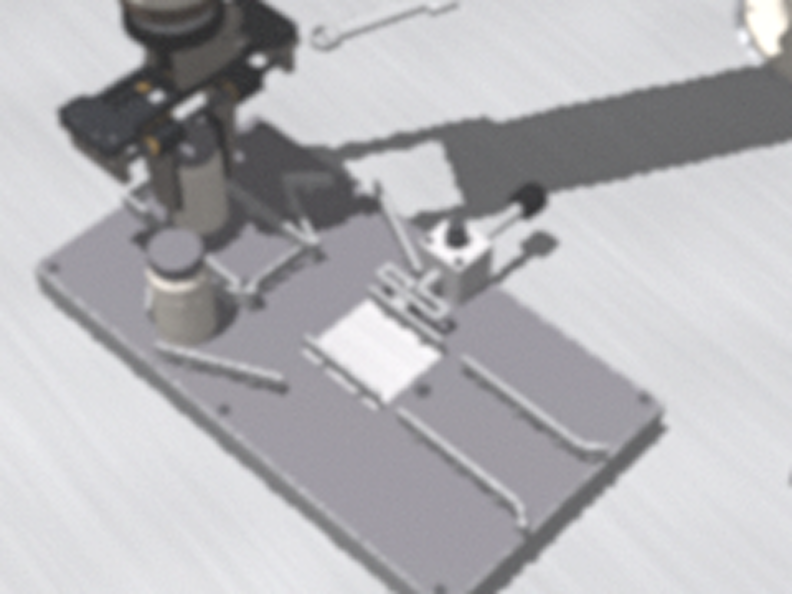

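The leaf is now shut across the lane, from (245,290) to (315,245), with the jar beyond it. Release and retract.

>>> {"api": "move_arm", "payload": {
  "rows": [
    {"grip": 0.5,"dx": 0,"dy": 0,"dz": -0.001,"rx": 0,"ry": 0,"rz": 0},
    {"grip": 0.5,"dx": 0,"dy": 0,"dz": 0,"rx": 0,"ry": 0,"rz": 0},
    {"grip": -0.1,"dx": 0,"dy": 0,"dz": 0,"rx": 0,"ry": 0,"rz": 0},
    {"grip": -0.3,"dx": 0,"dy": 0,"dz": 0,"rx": 0,"ry": 0,"rz": 0},
    {"grip": -0.6,"dx": 0,"dy": 0,"dz": 0,"rx": 0,"ry": 0,"rz": 0},
    {"grip": -0.8,"dx": 0,"dy": 0,"dz": 0,"rx": 0,"ry": 0,"rz": 0},
    {"grip": -0.9,"dx": 0,"dy": 0,"dz": 0,"rx": 0,"ry": 0,"rz": 0},
    {"grip": -0.9,"dx": 0,"dy": 0,"dz": 0,"rx": 0,"ry": 0,"rz": 0}
  ]
}}

```text
t: 29.3
eef_pos: [0.641, -0.1552, 0.0728]
orientation: [-180.0, 0.0, 7.2]
wrist_force: [0.2, -0.0, -1.2]
finger_gap: 0.0865
```

>>> {"api": "move_arm", "payload": {
  "rows": [
    {"grip": -0.9,"dx": 0,"dy": 0,"dz": -0.01,"rx": 0,"ry": 0,"rz": 0},
    {"grip": -0.9,"dx": 0,"dy": 0,"dz": -0.02,"rx": 0,"ry": 0,"rz": 0},
    {"grip": -0.9,"dx": 0,"dy": 0,"dz": -0.03,"rx": 0,"ry": 0,"rz": 0},
    {"grip": -0.9,"dx": 0,"dy": 0,"dz": -0.03,"rx": 0,"ry": 0,"rz": 0},
    {"grip": -0.9,"dx": 0,"dy": 0,"dz": -0.03,"rx": 0,"ry": 0,"rz": 0},
    {"grip": -0.9,"dx": -0.03,"dy": 0,"dz": 0,"rx": 0,"ry": 0,"rz": 0},
    {"grip": -0.9,"dx": -0.04,"dy": 0,"dz": 0,"rx": 0,"ry": 0,"rz": 0},
    {"grip": -0.9,"dx": -0.04,"dy": 0,"dz": 0,"rx": 0,"ry": 0,"rz": 0}
  ]
}}

```text
t: 30.1
eef_pos: [0.5311, -0.1692, 0.194]
orientation: [179.9, -0.1, 7.3]
wrist_force: [-0.4, -0.3, 1.1]
finger_gap: 0.0874
```

>>> {"api": "move_arm", "payload": {
  "rows": [
    {"grip": -0.9,"dx": -0.04,"dy": 0,"dz": 0,"rx": 0,"ry": 0,"rz": 0},
    {"grip": -0.9,"dx": -0.04,"dy": 0,"dz": 0,"rx": 0,"ry": 0,"rz": 0},
    {"grip": -0.9,"dx": -0.04,"dy": 0,"dz": 0,"rx": 0,"ry": 0,"rz": 0},
    {"grip": -0.9,"dx": -0.02,"dy": 0,"dz": 0,"rx": 0,"ry": 0,"rz": 0},
    {"grip": -0.9,"dx": 0,"dy": 0,"dz": 0,"rx": 0,"ry": 0,"rz": 0},
    {"grip": -0.9,"dx": 0,"dy": 0,"dz": 0,"rx": 0,"ry": 0,"rz": 0}
  ]
}}

```text
t: 30.7
eef_pos: [0.3938, -0.187, 0.1938]
orientation: [179.9, -0.1, 7.2]
wrist_force: [-0.8, -0.4, -0.3]
finger_gap: 0.0871
```

```bash
python3 look.py scene s16 180 110 240 180; python3 look.py top t16 215 95 230 170; python3 -c "
from h import *
st()
for n,f in(('top','t16'),('scene','s16')):
    d=np.load(f+'.npz');P=cloud(n,d['D']);z=P[:,:,2]
    m=((abs(z-.129)<.006)&(d['D']>0)&(P[:,:,0]>.55)&(P[:,:,1]<.25)).astype(np.uint8); k,l,s,cc=cv2.connectedComponentsWithStats(m)
    for i in range(1,k):
        if s[i,4]>40: q=P[l==i]; print(n,q[:,2].mean(),w2s(q.mean(0)))
for n in ('top0','t5','t16'):
  im=np.load(n+'.npz');P=cloud('top',im['D']);m=(abs(P[:,:,0]-.523)<.004)&(abs(P[:,:,1]-.026)<.004)&(P[:,:,2]>.1);print(n,m.sum(),P[m][:,2].mean())
P=cloud('top',np.load('t16.npz')['D']);im=np.load('t16.npz')['im'];m=(im.max(2)<45)&(P[:,:,2]>.055)&(P[:,:,2]<.085)&(P[:,:,0]>.4)&(P[:,:,0]<.5)&(abs(P[:,:,1])<.05);print('knob',w2s(P[m].mean(0)))
"
```

```text
t 30.8 sw [-253.7 -153.7] z 193.4 rpy [ 1.7996e+02 -5.0000e-02  7.2700e+00] F [-0.3  0.2  0. ] gap 87.2
top 0.130397256666982 [ 77.8 -74.8]
top 0.1303157223332826 [  -5.2 -153.4]
scene 0.12947807449625817 [  -2.7 -149.7]
scene 0.12944665091171131 [ 81.  -70.9]
top0 16 0.10883099292776166
t5 15 0.10674727310394536
t16 14 0.1063593095900265
knob [-186.2   42.9]
```

View pics/s16.png

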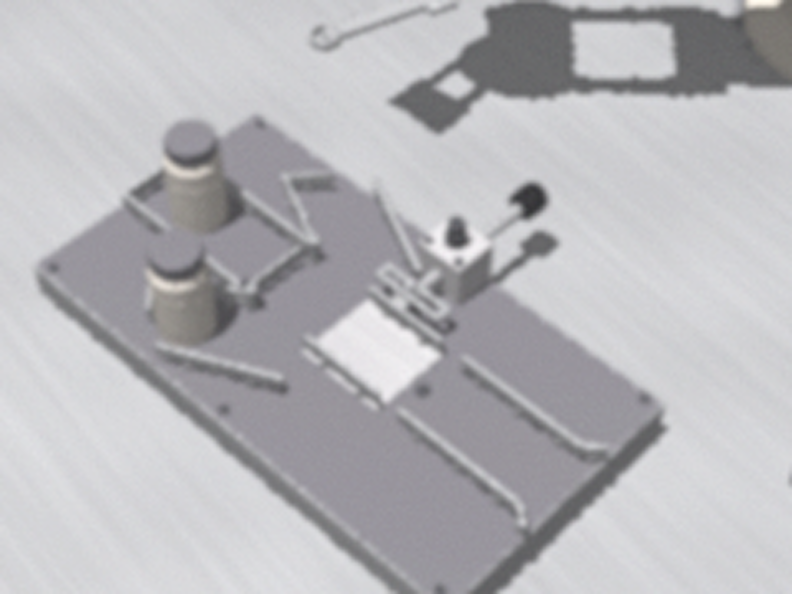

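View pics/t16.png

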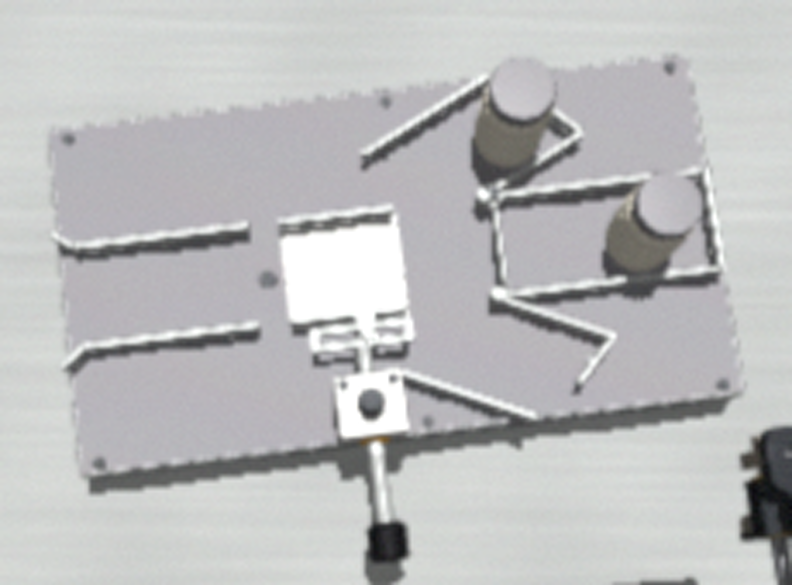

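The jar stands upright in the pen with its cap at (-5,-153) mm and 130 mm high. The flap is shut (490-505, 200-290 in the top view), the channel is straight, the plunger is down, and jar2 hasn't moved. Handing in.

```bash
python3 -c "
from h import *
print(bot.job_done())"
```

```text
the job is handed in; nothing more can be done
None
```

The jar stands upright in the reject pen with the flap shut behind it, the rod rests in its middle click, and the job is handed in. It took about 31 s of the 70 s.

**Rod:** I pulled it about 17 mm. The force fell as it snapped in, then rose to 8.8 N with almost no motion, which told me it was in the click. After release the plunger head sat 2.1 mm lower than at the start, and the channel pointed straight on. Both still held at the end.

**Jar:** I slid it with a light downward press so it stayed on the deck; the upward force on the gripper stayed positive at every check, about 0.4 to 15 N.

**My mistake:** I first released the jar 29 mm short because of a sign error in my y origin, and it was holding the flap open. The next pictures showed this. I regripped it and slid it the rest of the way, still on the deck.

**Last checks:**
- **Reject jar:** the top camera puts it at switch (-5, -153) mm and the scene camera at (-3, -150) mm. The cap is 130 mm above the bench. The two views differ by 2 to 4 mm, and both are well inside the 20 mm allowance.
- **Flap:** shut in both views.
- **Other things:** the other jar read the same position as at the start. The wrench and tub were never approached, but I did not measure them again.
- **Forces:** the wrist readings I saw stayed below about 20 N.

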